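# Nip up a cable gland with an adjustable wrench

### The arm

A 6-joint arm with a two-finger parallel gripper is mounted at the origin on the work surface. World frame = base frame: x ahead of the robot, y to its left, z up, the work surface at z = 0. Lengths are in mm, angles in degrees, forces in N, time in s.
With the tool pointing down it reaches from about 300 to 850 mm from the base axis. Payload 4.2 kg.
Tool frame: the origin (TCP) lies at the very end of the fingers, on their centre line; the grasp point (between the pads) lies env.grip_point_offset behind it (env.grip_point_offset is the distance from the TCP to the grasp point, in mm); z points along the fingers, y is the direction in which the jaws open and shut (so a half turn about z gives the same grasp; the last joint's range is limited). The gripper opens to 91 mm and grips with 3 to 60 N. Pads are 32 mm wide; open, the fingers measure 118 mm over their backs; the gripper's body (76 mm by 178 mm) begins 60 mm behind the grasp point.
Start: joints at [67.38, 18.312, 89.639, -0, 72.044, -1.146], TCP at [210.503, 535.1, 213.976] pointing down, gripper open.
Joint ranges: [-177.97, 177.97], [-48.28, 115.42], [12.27, 149.76], [-77.06, 257.06], [2.81, 150.46], [-146.56, 146.56]. Speed limits (degrees/s): [147.25, 147.25, 180, 180, 180, 180].

### API

Orientations are given as [roll, pitch, yaw] about the fixed x, y, z axes, in that order (R = Rz(yaw) Ry(pitch) Rx(roll)).
In Python, from workcell import env, grab_frame, camera_params gives the robot as it stands. The module is installed in compiled form; this text tells all that it offers.
- The arm moves only by the shell command python3 -m creep 'ROWS' [OPENING] [FORCE]. ROWS is a JSON object of lists of equal length, an entry for each row: "offset": the shift along the tool's x, y, z in m, a list of three; "rotation": the turn, a rotation vector about the tool's x, y, z in degrees, a list of three. A call has 1 to 5 rows; each row shifts and turns the commanded pose from where the row before left it, along the tool's axes as they then stand; what a row does not reach is not made up. A row lasts 1/8 s, in which the tool goes at most 62.5 mm and 10.7 degrees, less where a joint would pass 70% of its speed; a pose out of reach is approached as far as the arm can. A call is refused whole if a number of a shift passes 0.0625 or a number of a turn 10.7, either way. A call with a gripper value outside its range is refused whole. OPENING is the closure, from 0 (fully open) to 1 (shut), set as the call begins (- or left out, the last holds). The fingers move at their own pace and stop on an object; FORCE is the grip in N (left out, the last holds). Time passes only in rows, so rows that do not move let the fingers close. It gives the time, the measured TCP pose, the force and the opening at its end, in the units of the state.
- env.state(): the state, without advancing time (a new reading comes with each control period).
- grab_frame(name): name is "side" or "top" or "wrist"; returns the picture (480x640x3 uint8, red, green, blue); there is no depth.
- camera_params(name): a dict with "mtx" (3x3 intrinsics, pixels), "k1" (the pictures are not rectified: a ray, as slopes to the right and down, at radius r is drawn at 1 + k1 r^2 times it, then the intrinsics apply), "R" (3x3) and "t" (3): a world point X has camera coordinates R X + t. Camera axes: x right, y down, z forward; pixel columns grow to the right and rows downward; lengths in mm; the calibration is good to about 2 mm. A picture is of the moment at which its call begins: read the wrist's pose just before it. camera_params takes no time and is no camera call; for the wrist camera it gives the pose at the moment of the call.
- env.job_done(): hands the job in, once; it reports no verdict.
The state is a dict: "time_s": time; "qpos": joint angles; "qvel": joint speeds; "effort": joint torques, N m; "ee_pos": TCP position; "ee_rot": TCP orientation; "force": force on the tool from outside, world axes, zero at the start; "torque": the same for the moment, N m; "gripper_width": finger opening in mm.
Only numpy, scipy, OpenCV 4.12 (cv2) and the standard library are available. Lean on these libraries where they do the work, as an engineer would, in place of code of your own. Each camera call takes 0.05 s, during which the arm holds its last target.

### The job

Tighten the big brass cable gland on the steel plate by a further eighth of a turn (45 degrees) clockwise seen from above, using the adjustable wrench. Lay the wrench flat on the plate with its open jaws round the gland's hexagon, roll its worm until the jaw sits snugly on the flats before the gland is turned, then take the wrench by the far part of its handle and turn. Leave the wrench lying there snug on the gland, and do not disturb the pliers or the contactor or grab the gland with the fingers.

Things in the scene. Friction and masses are not known exactly. Their poses are not given: they have to be found in the camera images.
- plate: Fixed light-grey sheet-steel plate, 340 x 340 mm, lying level; its working top is 25 mm above the bench. Origin: centre of its underside on the bench; x and y along its sides.
- gland: The cable gland: the bigger, taller of two upright brass fittings in the plate (the other, a plug 8 mm high, 22 mm across flats, 110 to 170 mm away, stays). Hexagon 27 mm across flats, 31 over corners, 1 to 16 mm above the plate; round dome over it, 25 mm wide, top at 32.5 mm. Origin: its axis at the plate's top; fixed. At the start x is parallel to a pair of flats (others at +-60 deg).
- gland_hex (a joint): Angle of the gland's hexagon, rad: 0 at the start, grows as it is turned clockwise seen from above (tightened). It turns stiffly (0.25 N m), stays where it is left and has no stop before 1.4.
- gland_mid (a point): Point on the gland's axis, half-way up its hexagon, 8.5 mm above the plate's top. It turns with the hexagon.
- wrench_neck (a point): Steel adjustable wrench, 255 mm long, 0.42 kg, loose, flat on the bench at first. Point on the handle's middle line at the neck, near the centre of mass, 7.5 mm above the flat underside. x runs along the handle to the head, z up. Handle 23 mm wide, 1 to 14 mm above the underside, from 15 mm ahead of this point to 155 mm behind; head up to 75 mm wide, 15 mm high, jaws 17 mm high.
- wrench_end (a point): Point on the middle line of the wrench's handle, 90 mm behind wrench_neck, half-way up: a good place to hold it for turning. Axes as wrench_neck.
- wrench_mouth (a point): Centre of a 27 mm hexagon when between the jaws on the fixed jaw: 85 mm ahead (x) and 7.3 mm left (+y) of wrench_neck, 8.5 mm above the underside; axes as wrench_neck. Jaw faces are 30 mm long, parallel to the jaw direction: x turned 15 deg to the left (+15 deg about z). The fixed face is 13.5 mm to the right of this point, the sliding jaw to the left; the throat is 18 mm behind.
- wrench_jaw (a joint): Clear opening between the wrench's two jaw faces, in m: 0.0306 to 0.0324 at the start. Only the left jaw slides, driven by the worm: pushed directly it holds against some 40 N.
- worm_top (a point): Top of the wrench's worm: a dark knurled roller 18 mm wide, 15 mm long, in the head, 41 mm behind the mouth along the jaw direction, axis across it. Its top is 19.5 mm above the underside, 2.5 over the jaws. Rolling the top towards the jaws closes them 0.11 mm per mm rolled (6.3 mm a turn): stroke it with a shut fingertip at 8 to 15 N (4 N sideways turns it). Once tight, the finger slips.
- pliers: Crimping pliers with red handles, 240 x 70 x 18 mm, loose on the bench: a bystander. They lie on one side of the plate and the wrench on the other; which is which varies. Origin on the underside, mid-width, at the pivot.
- contactor: Black contactor, 75 x 45 x 88 mm, loose, standing on the bench: a bystander. Origin: centre of its underside.

How it is judged:
By the outcome, as a careful person would: the job done as asked, in the order asked, and still so for the second after the job is handed in, with the robot touching nothing.
It also fails if it takes over 72 s, if anything falls off the work surface, if the arm or the gripper's body presses on something with over 40 N, if the wrist force passes 120 N, or if a joint passes its speed limit or range.

## Working session

There is one attempt and no reset: what is moved stays moved. The work goes in short steps, Python scripts to look and compute and a shell command to move; the robot and the scene stay as the last step left them, time stands still between calls to the robot, and variables do not carry over. Pictures are saved under pics/ and viewed, and the job is handed in when it is done.

```bash
mkdir -p pics; ls
python3 - <<'E'
from workcell import env, grab_frame, camera_params
import cv2
print(env.state(), env.grip_point_offset)
for n in ("side","top","wrist"):
    p=camera_params(n); print(n,p)
    cv2.imwrite(f"pics/a_{n}.png",grab_frame(n)[:,:,::-1])
E
```

```text
pics
{'time_s': 0.0, 'qpos': array([ 6.73797519e+01,  1.83518796e+01,  8.97065645e+01, -1.19929095e-03,
        7.20426874e+01, -1.14408491e+00]), 'qvel': array([ 0.07478804,  0.01846912, -0.12791799,  0.0406221 ,  0.06329845,
       -0.04115061]), 'effort': array([ 1.98795322e-03, -4.12480187e+01, -2.31980073e+01,  7.28950510e-02,
        4.59546433e-02, -1.35518185e-04]), 'ee_pos': array([210.31135734, 534.61989399, 213.11680882]), 'ee_rot': array([-1.79898866e+02, -8.79275192e-04,  1.58524207e+02]), 'force': array([ 0.03003949, -0.5322668 , -0.34276934]), 'torque': array([0.03691791, 0.01185112, 0.01972371]), 'gripper_width': 91.24293033670098} 18.8
side {'mtx': array([[485.45248356,   0.        , 324.90846309],
       [  0.        , 485.45248356, 238.60660221],
       [  0.        ,   0.        ,   1.        ]]), 'k1': 0.03236753949235103, 'R': array([[-0.98230616, -0.18705884,  0.0091431 ],
       [-0.15164558,  0.76579321, -0.6249515 ],
       [ 0.10990098, -0.61528022, -0.78061004]]), 't': array([ 570.19650756,  111.86946612, 1029.94467239])}
top {'mtx': array([[490.22734617,   0.        , 311.39731761],
       [  0.        , 490.22734617, 246.05527929],
       [  0.        ,   0.        ,   1.        ]]), 'k1': -0.016987931249823562, 'R': array([[ 0.06622109, -0.99779045,  0.00538442],
       [-0.97703907, -0.06593717, -0.20260043],
       [ 0.20250781,  0.00815563, -0.97924669]]), 't': array([ -36.94434851,  568.4588473 , 1141.55822285])}
wrist {'mtx': array([[416.22960915,   0.        , 322.1602007 ],
       [  0.        , 416.22960915, 245.59271237],
       [  0.        ,   0.        ,   1.        ]]), 'k1': -0.07387684358079975, 'R': array([[ 3.66613746e-01,  9.30372849e-01, -8.49939744e-04],
       [ 9.02686741e-01, -3.55482523e-01,  2.42464064e-01],
       [ 2.25279844e-01, -8.96578883e-02, -9.70160015e-01]]), 't': array([-574.74601071,  -27.670222  ,  388.84915693])}
```

View pics/a_top.png

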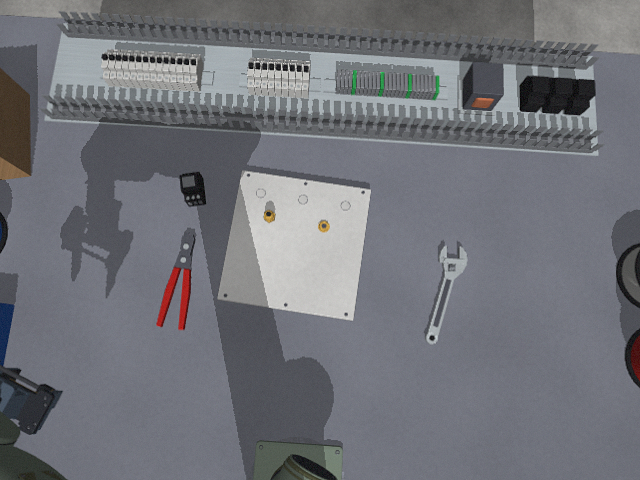

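View pics/a_side.png

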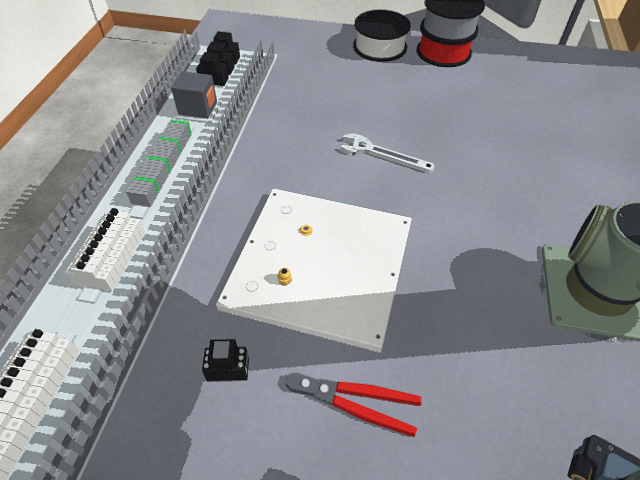

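View pics/a_wrist.png

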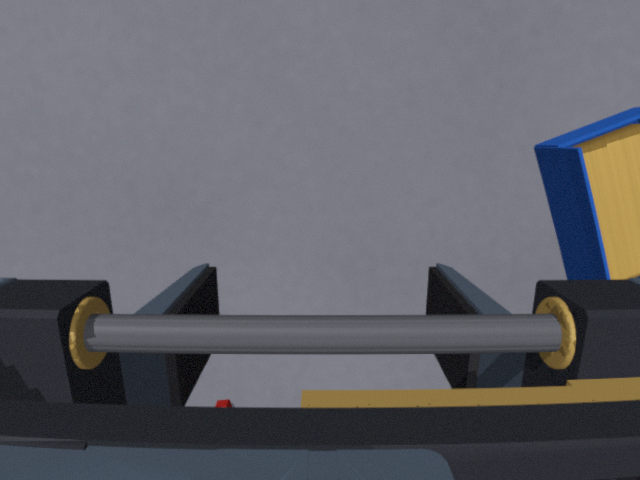

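The top view shows the gland at about (269,216), the plug at (324,226), the wrench on the right from (452,258) to (432,338), and the pliers and contactor on the left. The wrist camera sees nothing useful yet. Next I'll enlarge crops and measure.

```bash
cat > h.py <<'E'
import numpy as np, cv2
from scipy.spatial.transform import Rotation as Ro
from workcell import env, grab_frame, camera_params
def proj(p,X):
    X=np.atleast_2d(np.array(X,float)); c=X@p["R"].T+p["t"]; s=c[:,:2]/c[:,2:]
    s=s*(1+p["k1"]*(s**2).sum(1,keepdims=True))
    return s@p["mtx"][:2,:2].T+p["mtx"][:2,2]
def ray(p,uv):
    uv=np.atleast_2d(np.array(uv,float)); d=(uv-p["mtx"][:2,2])/np.array([p["mtx"][0,0],p["mtx"][1,1]])
    s=d.copy()
    for _ in range(20): s=d/(1+p["k1"]*(s**2).sum(1,keepdims=True))
    D=np.c_[s,np.ones(len(s))]@p["R"]; C=-p["R"].T@p["t"]
    return C,D
def onz(p,uv,z):
    C,D=ray(p,uv); z=np.broadcast_to(z,(len(D),))
    return C+D*((z-C[2])/D[:,2])[:,None]
def crop(img,x,y,w,h,k,name):
    c=cv2.resize(img[y:y+h,x:x+w],None,fx=k,fy=k,interpolation=cv2.INTER_CUBIC)
    cv2.imwrite("pics/"+name,c[:,:,::-1])
def wpts(neck,yaw,op=31.5):
    "wrench model: dict of points in neck-frame-> world (neck x,y,z, yaw deg)"
    a=np.radians(15); j=np.array([np.cos(a),np.sin(a)]); l=np.array([-j[1],j[0]]); m=np.array([85,7.3])
    P={'mouth':m,'worm':m-41*j,'end':np.array([-90,0]),'tail':np.array([-155,0]),'neck':np.zeros(2),
     'f0':m-15*j-13.5*l,'f1':m+15*j-13.5*l,'s0':m-15*j+(op-13.5)*l,'s1':m+15*j+(op-13.5)*l}
    c,s=np.cos(np.radians(yaw)),np.sin(np.radians(yaw)); R=np.array([[c,-s],[s,c]])
    return {k:np.r_[R@v+neck[:2],neck[2]] for k,v in P.items()}
E
python3 - <<'E'
from h import *
t=cv2.imread("pics/a_top.png")[:,:,::-1]
crop(t,400,230,100,120,5,"b1.png"); crop(t,210,160,170,170,4,"b2.png")
crop(t,245,200,100,40,8,"b3.png")
p=camera_params("top")
for uv,z in [((269,214),57.5),((324,226),33),((452,262),15),((432,338),14),((193,188),88),((185,250),18)]: print(uv,onz(p,uv,z)[0].round(1))
E
```

```text
(269, 214) [643.8 111.5  57.5]
(324, 226) [628.6 -27.   33. ]
(452, 262) [ 561.5 -356.    15. ]
(432, 338) [ 369.  -308.8   14. ]
(193, 188) [688.7 299.3  88. ]
(185, 250) [546.3 319.4  18. ]
```

View pics/b1.png

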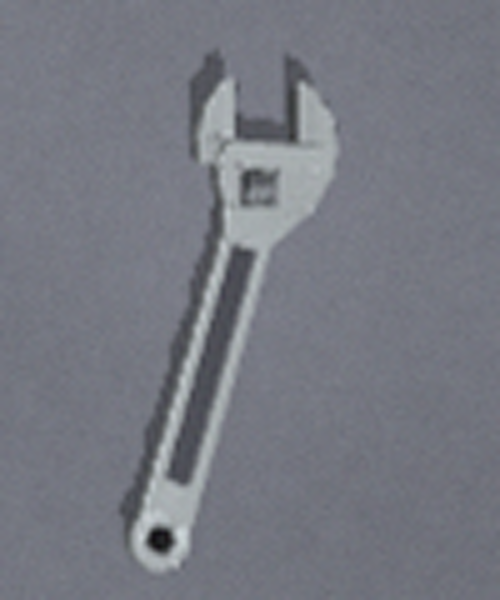

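View pics/b3.png

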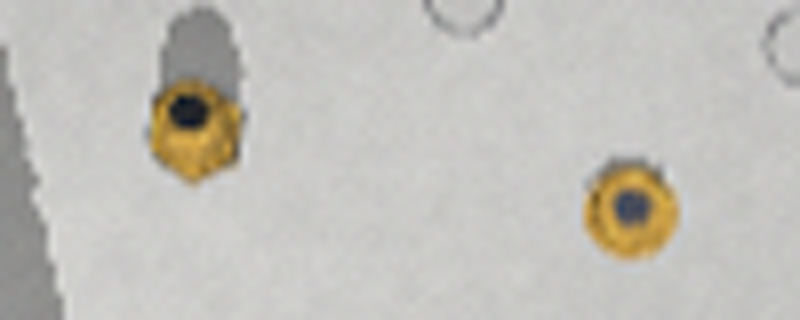

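View pics/b2.png

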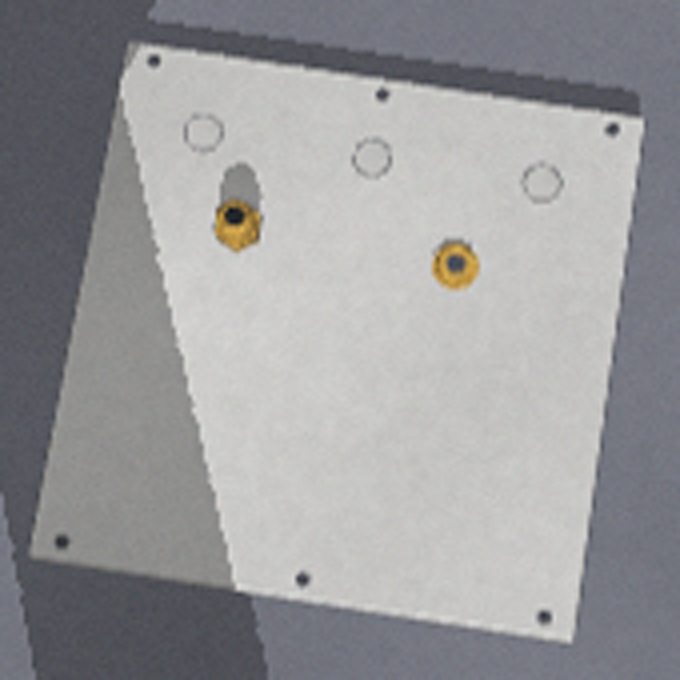

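```bash
cat >> h.py <<'E'
def plan(pos,yaw,n=1,rp=None):
    "tool-frame shift/rotvec from the measured pose to tool-down pose; per-row values for n rows (screw not straight)"
    s=env.state(); R0=Ro.from_euler('xyz',s["ee_rot"],degrees=True); R1=Ro.from_euler('xyz',[180,0,yaw],degrees=True)
    rv=(R0.inv()*R1).as_rotvec(degrees=True)
    d=np.array(pos)-s["ee_pos"]
    print("t",round(s["time_s"],2),"tot d(tool)",R0.inv().apply(d).round(1),"rot",rv.round(2))
    # rows: straight line, equal rotation
    for i in range(n):
        Ri=R0*Ro.from_rotvec(rv*i/n,degrees=True)
        print(i,(Ri.inv().apply(d/n)/1000).round(4).tolist(),(rv/n).round(2).tolist())
def st():
    s=env.state(); print("t%.2f"%s["time_s"],"pos",s["ee_pos"].round(2),"rot",s["ee_rot"].round(2),"F",s["force"].round(1),"T",s["torque"].round(2),"w",round(s["gripper_width"],1),"q",s["qpos"].round(1))
E
python3 - <<'E'
from h import *
p=camera_params("wrist"); s=env.state(); R0=Ro.from_euler('xyz',s["ee_rot"],degrees=True)
C=-p["R"].T@p["t"]; print("cam in tool",R0.inv().apply(C-s["ee_pos"]).round(1),"axes",(R0.inv().as_matrix()@p["R"].T).round(3).tolist())
# view: where does tool hit z=40 for center px, tcp height 200
plan([600,80,230],45,12)
E
```

```text
cam in tool [  67.1    0.3 -170.3] axes [[-0.001, -0.97, -0.242], [1.0, -0.001, 0.001], [-0.001, -0.242, 0.97]]
t 0.15 tot d(tool) [-529.1 -280.6  -16.3] rot [-5.0000e-02  7.0000e-02  1.1352e+02]
0 [-0.0441, -0.0234, -0.0014] [-0.0, 0.01, 9.46]
1 [-0.0473, -0.0158, -0.0014] [-0.0, 0.01, 9.46]
2 [-0.0493, -0.0078, -0.0014] [-0.0, 0.01, 9.46]
3 [-0.0499, 0.0004, -0.0014] [-0.0, 0.01, 9.46]
4 [-0.0492, 0.0086, -0.0014] [-0.0, 0.01, 9.46]
5 [-0.0471, 0.0165, -0.0014] [-0.0, 0.01, 9.46]
6 [-0.0437, 0.0241, -0.0014] [-0.0, 0.01, 9.46]
7 [-0.0392, 0.0309, -0.0014] [-0.0, 0.01, 9.46]
8 [-0.0336, 0.0369, -0.0014] [-0.0, 0.01, 9.46]
9 [-0.027, 0.042, -0.0014] [-0.0, 0.01, 9.46]
10 [-0.0198, 0.0458, -0.0014] [-0.0, 0.01, 9.46]
11 [-0.012, 0.0484, -0.0014] [-0.0, 0.01, 9.46]
```

Run:
```python
from h import *
plan([590,57,160],45,12)
```

```text
t 0.15 tot d(tool) [-528.2 -305.5   53.7] rot [-5.0000e-02  7.0000e-02  1.1352e+02]
0 [-0.044, -0.0255, 0.0045] [-0.0, 0.01, 9.46]
1 [-0.0476, -0.0179, 0.0045] [-0.0, 0.01, 9.46]
2 [-0.0499, -0.0098, 0.0045] [-0.0, 0.01, 9.46]
3 [-0.0508, -0.0015, 0.0045] [-0.0, 0.01, 9.46]
4 [-0.0504, 0.0069, 0.0045] [-0.0, 0.01, 9.46]
5 [-0.0486, 0.0151, 0.0044] [-0.0, 0.01, 9.46]
6 [-0.0454, 0.0229, 0.0044] [-0.0, 0.01, 9.46]
7 [-0.0411, 0.03, 0.0044] [-0.0, 0.01, 9.46]
8 [-0.0356, 0.0364, 0.0044] [-0.0, 0.01, 9.46]
9 [-0.0291, 0.0417, 0.0044] [-0.0, 0.01, 9.46]
10 [-0.0219, 0.0459, 0.0044] [-0.0, 0.01, 9.46]
11 [-0.014, 0.0489, 0.0044] [-0.0, 0.01, 9.46]
```

```bash
python3 -m creep '{"offset":[[-0.044,-0.0255,0.0045],[-0.0476,-0.0179,0.0045],[-0.0499,-0.0098,0.0045],[-0.0508,-0.0015,0.0045],[-0.0504,0.0069,0.0045]],"rotation":[[0,0,9.46],[0,0,9.46],[0,0,9.46],[0,0,9.46],[0,0,9.46]]}'
python3 -m creep '{"offset":[[-0.0486,0.0151,0.0044],[-0.0454,0.0229,0.0044],[-0.0411,0.03,0.0044],[-0.0356,0.0364,0.0044],[-0.0291,0.0417,0.0044]],"rotation":[[0,0,9.46],[0,0,9.46],[0,0,9.46],[0,0,9.46],[0,0,9.46]]}'
python3 -m creep '{"offset":[[-0.0219,0.0459,0.0044],[-0.014,0.0489,0.0044],[0,0,0],[0,0,0]],"rotation":[[0,0,9.46],[0,0,9.46],[0,0,0],[0,0,0]]}'
python3 - <<'E'
from h import *
st()
import pickle
p=camera_params("wrist"); im=grab_frame("wrist"); pickle.dump((p,im),open("g1.pkl","wb")); crop(im,0,0,640,480,1,"c_w.png")
uv=proj(p,[[644,111.5,57.5],[644,111.5,41]]); print(uv)
E
```

```text
time_s: 0.78
ee_pos: [369.4, 334.6, 191.2]
ee_rot: [180.0, 0.0, 110.9]
force: [0.4, -0.3, 0.3]
gripper_width: 91.7
time_s: 1.4
ee_pos: [527.7, 135.4, 169.1]
ee_rot: [-180.0, -0.0, 63.6]
force: [0.2, 1.0, -0.6]
gripper_width: 91.1
time_s: 1.9
ee_pos: [589.5, 57.5, 160.2]
ee_rot: [-179.9, 0.0, 45.0]
force: [-0.1, 0.1, -0.2]
gripper_width: 91.0
t1.90 pos [589.54  57.48 160.21] rot [-1.7992e+02  4.0000e-02  4.5030e+01] F [-0.1  0.1 -0.2] T [-0.09  0.16  0.08] w 91.0 q [ 4.4 22.1 92.   0.  66.  49.4]
[[322.03424768 129.15260274]
 [322.0815918  129.89357897]]
```

View pics/c_w.png

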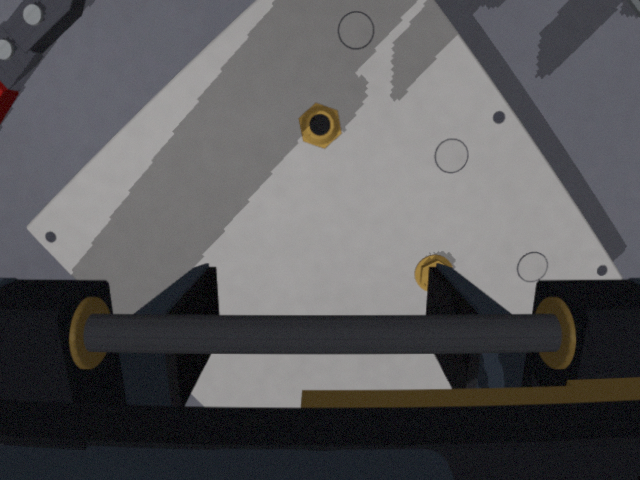

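Gland is clear at (320,125), and the plug is at (434,270). I'll zoom in for its hexagon.

Run:
```python
from h import *
import pickle
p,im=pickle.load(open("g1.pkl","rb"))
crop(im,290,95,60,60,10,"c_z.png")
c=onz(p,[[319.7,125]],57.5)[0]; print("centre",c)
# fit: segment brass, minimise mismatch of silhouette of hex prism (rotation, x,y)
hsv=cv2.cvtColor(im,cv2.COLOR_RGB2HSV); m=((hsv[:,:,1]>90)&(hsv[:,:,0]<35)).astype(np.uint8)
m[:, :290]=0; m[:,350:]=0; m[:95]=0; m[155:]=0
cs,_=cv2.findContours(m,cv2.RETR_EXTERNAL,cv2.CHAIN_APPROX_NONE); M=np.zeros_like(m); cv2.drawContours(M,cs,-1,1,-1)
print("area",M.sum())
def sil(x,y,a,K=8,w=60):
    ang=np.radians(a+30+60*np.arange(6)); r=13.5/np.cos(np.pi/6)
    img=np.zeros((w*K,w*K),np.uint8); pts=[]
    for z in (26,41): pts.append(np.c_[x+r*np.cos(ang),y+r*np.sin(ang),np.full(6,z)])
    q=(proj(p,np.vstack(pts))-[290,95]+.5)*K
    cv2.fillConvexPoly(img,cv2.convexHull(q.astype(np.float32)).round().astype(np.int32),1)
    t=np.linspace(0,2*np.pi,40); q=(proj(p,np.c_[x+12.5*np.cos(t),y+12.5*np.sin(t),np.full(40,55)])-[290,95]+.5)*K
    cv2.fillConvexPoly(img,q.round().astype(np.int32),1)
    return cv2.resize(img.astype(np.float32),(w,w),interpolation=cv2.INTER_AREA)
T=M[95:155,290:350].astype(np.float32)
best=[]
for a in range(-30,30,2):
  for x in np.arange(c[0]-3,c[0]+3.1,1):
    for y in np.arange(c[1]-3,c[1]+3.1,1): best.append((np.abs(sil(x,y,a)-T).sum(),x,y,a))
best.sort()
from scipy.optimize import minimize
r=minimize(lambda v:np.abs(sil(*v)-T).sum(),best[0][1:],method="Nelder-Mead",options=dict(initial_simplex=[np.array(best[0][1:])+d for d in ([0,0,0],[1,0,0],[0,1,0],[0,0,3])]))
print(best[:3],r.x,r.fun)
```

```text
centre [644.76818682 114.36080578  57.5       ]
area 1358
[(np.float32(93.015625), np.float64(644.768186823446), np.float64(114.36080577826918), 26), (np.float32(96.375), np.float64(644.768186823446), np.float64(114.36080577826918), 28), (np.float32(97.03125), np.float64(644.768186823446), np.float64(114.36080577826918), 24)] [644.78038683 114.82354634  25.60020346] 84.0625
```

View pics/c_z.png

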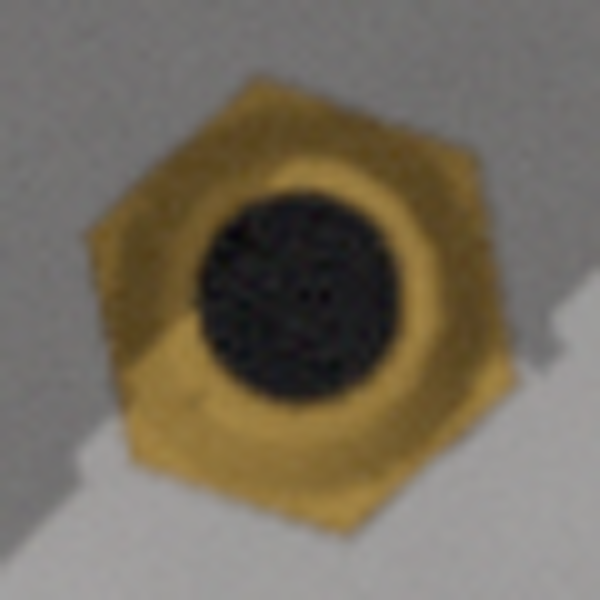

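Run:
```python
from h import *
import pickle
from scipy.optimize import least_squares
p,im=pickle.load(open("g1.pkl","rb"))
q=np.array([(255,75),(478,155),(518,378),(347,535),(130,460),(88,235)])/10+[290-.45,95-.45]
def f(v,z=41):
    a=np.radians(v[2]+60*np.arange(6)); r=v[3]
    P=np.c_[v[0]+r*np.cos(a),v[1]+r*np.sin(a),np.full(6,z)]; return proj(p,P)
def res(v):
    P=f(v); D=np.linalg.norm(q[:,None]-P[None],axis=2); return D.min(1)
for a in (-4,10,-20):
    # ordered assign
    best=None
    for k in range(6):
        for o in (1,-1):
            r=least_squares(lambda v:(f(v)[np.roll(np.arange(6)[::o],k)]-q).ravel(),[644,114,a,15.6])
            if best is None or r.cost<best.cost: best=r
    print(best.x,best.x[2]%60,best.cost,best.fun.round(1)); break
top=onz(p,[[319.55,124.6]],57.5); print(top)
```

```text
[645.06010488 114.71515566 -63.65382188  15.3105987 ] 56.3461781166801 0.3183461026873629 [ 0.2  0.1 -0.3 -0.3 -0.   0.4  0.  -0.   0.3  0.1 -0.2 -0.2]
[[644.87561732 114.60229607  57.5       ]]
```

Run:
```python
from h import *
p=camera_params("top")
A=onz(p,np.array([(160,540),(180,480),(240,250),(258,187)])/5+[400-.4,230-.4],[14,14,14,19.5]); print(A.round(1))
d=A[2]-A[0]; yaw=np.degrees(np.arctan2(d[1],d[0])); print(yaw)
u=np.r_[np.cos(np.radians(yaw)),np.sin(np.radians(yaw))]
# hole ~ 143 behind neck
neck=A[0][:2]+143*u; print(neck, wpts(np.r_[neck,7.5],yaw))
plan([*(neck-50*u),150],yaw,9)
```

```text
[[ 369.9 -307.8   14. ]
 [ 399.7 -317.2   14. ]
 [ 516.  -345.5   14. ]
 [ 547.7 -352.8   19.5]]
-14.476381721394173
[ 508.37610035 -343.57586953] {'mouth': array([ 592.50227626, -357.75601508,    7.5       ]), 'worm': array([ 551.50398838, -358.13070325,    7.5       ]), 'end': array([ 421.23353115, -321.07758887,    7.5       ]), 'tail': array([ 358.29723117, -304.82883062,    7.5       ]), 'neck': array([ 508.37610035, -343.57586953,    7.5       ]), 'f0': array([ 577.62627558, -371.39253237,    7.5       ]), 'f1': array([ 607.6250228, -371.1183703,    7.5      ]), 's0': array([ 577.3384054 , -339.89384779,    7.5       ]), 's1': array([ 607.33715263, -339.61968571,    7.5       ])}
t 1.95 tot d(tool) [-366.9  183.1   10.4] rot [-5.000e-02  5.000e-02  5.956e+01]
0 [-0.0408, 0.0203, 0.0012] [-0.01, 0.01, 6.62]
1 [-0.0381, 0.0249, 0.0012] [-0.01, 0.01, 6.62]
2 [-0.035, 0.0291, 0.0012] [-0.01, 0.01, 6.62]
3 [-0.0314, 0.033, 0.0012] [-0.01, 0.01, 6.62]
4 [-0.0274, 0.0364, 0.0012] [-0.01, 0.01, 6.62]
5 [-0.023, 0.0393, 0.0012] [-0.01, 0.01, 6.62]
6 [-0.0184, 0.0417, 0.0012] [-0.01, 0.01, 6.62]
7 [-0.0134, 0.0435, 0.0012] [-0.01, 0.01, 6.62]
8 [-0.0083, 0.0448, 0.0012] [-0.01, 0.01, 6.62]
```

```bash
python3 -m creep '{"offset":[[-0.0408,0.0203,0.0012],[-0.0381,0.0249,0.0012],[-0.035,0.0291,0.0012],[-0.0314,0.033,0.0012],[-0.0274,0.0364,0.0012]],"rotation":[[0,0,6.62],[0,0,6.62],[0,0,6.62],[0,0,6.62],[0,0,6.62]]}'
python3 -m creep '{"offset":[[-0.023,0.0393,0.0012],[-0.0184,0.0417,0.0012],[-0.0134,0.0435,0.0012],[-0.0083,0.0448,0.0012],[0,0,0]],"rotation":[[0,0,6.62],[0,0,6.62],[0,0,6.62],[0,0,6.62],[0,0,0]]}'
python3 -m creep '{"offset":[[0,0,0],[0,0,0]],"rotation":[[0,0,0],[0,0,0]]}'
python3 - <<'E'
from h import *
st()
import pickle
p=camera_params("wrist"); im=grab_frame("wrist"); pickle.dump((p,im),open("g2.pkl","wb")); crop(im,0,0,640,480,1,"d_w.png"); crop(im,240,0,200,150,4,"d_z.png")
E
```

```text
time_s: 2.58
ee_pos: [517.3, -158.4, 155.1]
ee_rot: [-180.0, -0.0, 11.9]
force: [0.3, -0.7, -1.3]
gripper_width: 91.4
time_s: 3.2
ee_pos: [459.7, -332.6, 150.0]
ee_rot: [180.0, -0.0, -14.7]
force: [-0.1, 0.6, 0.1]
gripper_width: 90.8
time_s: 3.45
ee_pos: [460.9, -329.9, 150.0]
ee_rot: [-180.0, -0.0, -14.4]
force: [-0.7, 0.0, 0.4]
gripper_width: 91.2
t3.45 pos [ 460.87 -329.95  150.01] rot [-179.97   -0.    -14.42] F [-0.7  0.   0.4] T [-0.04  0.21 -0.01] w 91.2 q [-36.8  20.3  96.4   0.   63.3  67.6]
```

View pics/d_w.png

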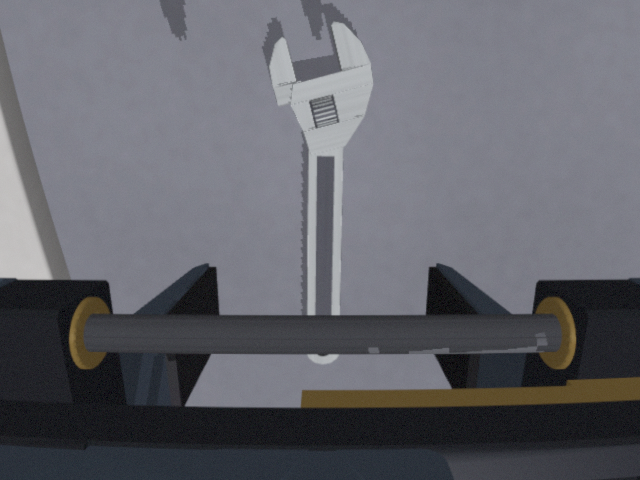

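View pics/d_z.png

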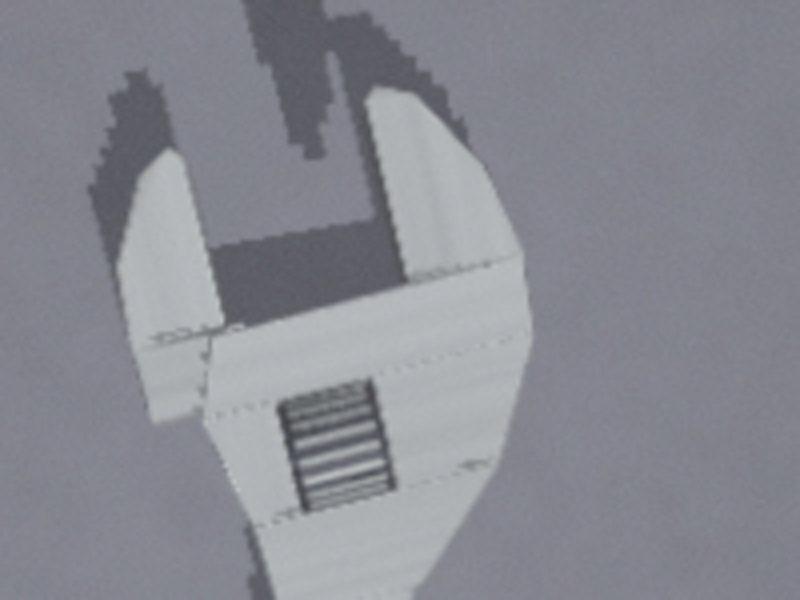

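Run:
```python
from h import *
import pickle
p,im=pickle.load(open("g2.pkl","rb"))
crop(im,290,140,70,170,3.5,"d_h.png")
z4=lambda a:np.array(a)/4+[240-.4,-.4]
F=onz(p,z4([(368,98),(405,283)]),17); S=onz(p,z4([(185,155),(223,323)]),17); W=onz(p,z4([(337,445)]),19.5)
ang=lambda A:np.degrees(np.arctan2(*(A[0]-A[1])[1::-1]))
print(F.round(1),ang(F),S.round(1),ang(S),W.round(1))
a=np.radians((ang(F)+ang(S))/2); j=np.r_[np.cos(a),np.sin(a)]; l=np.r_[-j[1],j[0]]
print("opening",(S[:,:2].mean(0)-F[:,:2].mean(0))@l, "len",np.linalg.norm(F[0]-F[1]))
T=onz(p,z4([(223,323),(405,283)]),15)
m=T[:,:2]; tc=m@j; print("throat along",tc,"F tip",F[:,:2]@j,"worm",W[0][:2]@j)
off=(F[:,:2]@l).mean()+13.5
for al in [tc.mean()+18, W[0][:2]@j+41,(F[0][:2]@j)-15]:
    M=al*j+off*l; print("mouth",M)
for v in (155,200,250,300):
    g=im[v,295:355].astype(int).sum(1); d=np.diff(g); print(v,295.5+np.argmax(d),295.5+np.argmin(d), d.max(),d.min())
```

```text
[[ 602.1 -372.5   17. ]
 [ 571.4 -371.2   17. ]] -2.291557994337128 [[ 601.1 -340.1   17. ]
 [ 572.9 -339.2   17. ]] -1.8443566460367053 [[ 548.  -353.1   19.5]]
opening 32.18154871087912 len 30.73962452427041
throat along [585.051125  584.7495312] F tip [615.1936734  584.45428296] worm 560.3510768261431
mouth [ 590.34942017 -358.4715541 ]
mouth [ 588.80117788 -358.41564963]
mouth [ 587.64452824 -358.37388493]
155 308.5 301.5 119 -71
200 332.5 316.5 112 -136
250 306.5 315.5 142 -141
300 306.5 315.5 112 -131
```

View pics/d_h.png

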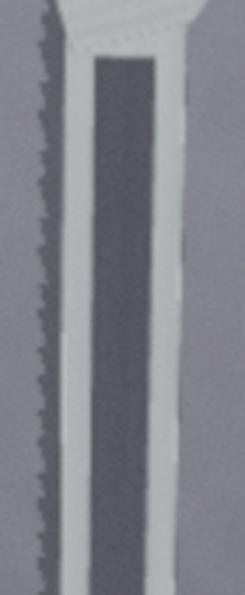

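Run:
```python
from h import *
import pickle
p,im=pickle.load(open("g2.pkl","rb"))
A=onz(p,[(325.3,156.5),(323.4,307.5)],14); d=A[0]-A[1]; yaw=np.degrees(np.arctan2(d[1],d[0])); print(A.round(1),yaw)
for yw in (yaw,-17.07+0):
  u=np.r_[np.cos(np.radians(yw)),np.sin(np.radians(yw))]; n=np.r_[-u[1],u[0]]
  M=np.array([589.2,-358.4]); neck=M-85*u-7.3*n; print(yw,"neck",neck,"axis dev",(A[:,:2]-neck)@n)
```

```text
[[ 517.2 -346.3   14. ]
 [ 404.6 -316.    14. ]] -15.089226827458477
-15.089226827458477 neck [ 505.23030669 -343.3208553 ] axis dev [0.22420854 0.22420854]
-17.07 neck [ 505.80167757 -340.42752616] axis dev [-2.28167323 -6.31418982]
```

Run:
```python
from h import *
u=np.r_[np.cos(np.radians(-15.1)),np.sin(np.radians(-15.1))]
plan([*(np.array([505.2,-343.3])-3*u),5],-15.1,4)
```

```text
t 3.5 tot d(tool) [ 43.2   1.7 145. ] rot [-0.02 -0.    0.67]
0 [0.0108, 0.0004, 0.0363] [-0.0, -0.0, 0.17]
1 [0.0108, 0.0004, 0.0363] [-0.0, -0.0, 0.17]
2 [0.0108, 0.0004, 0.0363] [-0.0, -0.0, 0.17]
3 [0.0108, 0.0003, 0.0362] [-0.0, -0.0, 0.17]
```

```bash
python3 -m creep '{"offset":[[0.0132,0.0007,0.040],[0.02,0.001,0.045],[0.01,0,0.040],[0,0,0.0145],[0,0,0.005]],"rotation":[[0,0,0.67],[0,0,0],[0,0,0],[0,0,0],[0,0,0]]}'
python3 -m creep '{"offset":[[0,0,0],[0,0,0],[0,0,0],[0,0,0]],"rotation":[[0,0,0],[0,0,0],[0,0,0],[0,0,0]]}' 1 45
python3 -c "
from h import *
st()"
```

```text
time_s: 4.12
ee_pos: [501.5, -343.7, 5.1]
ee_rot: [-180.0, 0.1, -15.2]
force: [0.1, 0.4, -0.3]
gripper_width: 91.3
time_s: 4.62
ee_pos: [501.8, -344.6, 5.9]
ee_rot: [180.0, -0.1, -15.2]
force: [0.4, -0.8, 0.1]
gripper_width: 54.0
t4.62 pos [ 501.79 -344.62    5.92] rot [ 1.7998e+02 -5.0000e-02 -1.5250e+01] F [ 0.4 -0.8  0.1] T [-0.03  0.1  -0.06] w 54.0 q [-35.6  32.3  99.9   0.   47.7  69.7]
```

```bash
python3 -m creep '{"offset":[[0,0,0],[0,0,0],[0,0,0],[0,0,0],[0,0,0]],"rotation":[[0,0,0],[0,0,0],[0,0,0],[0,0,0],[0,0,0]]}'
python3 -c "
from h import *
st()"
```

```text
time_s: 5.25
ee_pos: [501.6, -344.0, 5.2]
ee_rot: [-180.0, 0.0, -15.3]
force: [1.1, 2.0, 0.2]
gripper_width: 22.4
t5.25 pos [ 501.65 -343.98    5.24] rot [-1.7996e+02  2.0000e-02 -1.5260e+01] F [1.1 2.  0.2] T [ 0.49  0.02 -0.03] w 22.4 q [-35.5  32.4  99.9   0.   47.7  69.7]
```

```bash
python3 -m creep '{"offset":[[0,0,-0.01],[0,0,-0.03],[0,0,-0.05],[0,0,-0.03],[0,0,0]],"rotation":[[0,0,0],[0,0,0],[0,0,0],[0,0,0],[0,0,0]]}'
python3 - <<'E'
from h import *
st()
import pickle
p=camera_params("wrist"); s=env.state(); im=grab_frame("wrist"); pickle.dump((p,im,s),open("g3.pkl","wb")); crop(im,0,0,640,480,1,"e_w.png"); crop(im,220,0,200,150,4,"e_z.png")
E
```

```text
time_s: 5.88
ee_pos: [502.7, -345.6, 127.8]
ee_rot: [179.9, -0.3, -15.2]
force: [0.5, 0.2, -4.3]
gripper_width: 22.7
t5.88 pos [ 502.75 -345.63  127.81] rot [179.86  -0.3  -15.24] F [ 0.5  0.2 -4.3] T [-0.01  0.23  0.01] w 22.7 q [-35.6  24.9  92.4  -0.   62.4  69.7]
```

View pics/e_w.png

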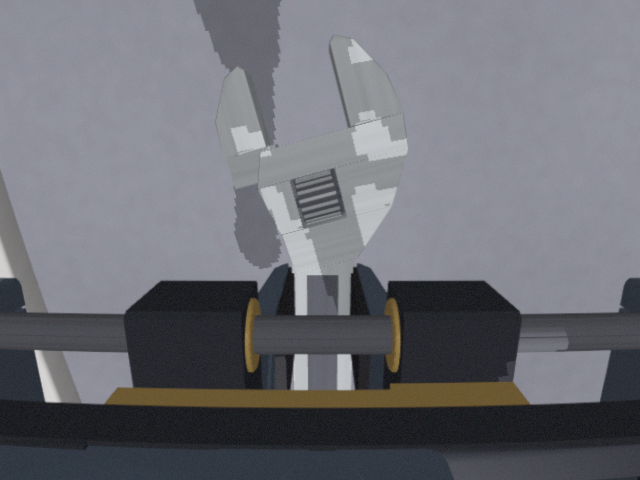

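Run:
```python
from h import *
import pickle
p,im,s=pickle.load(open("g3.pkl","rb"))
crop(im,210,25,200,150,4,"e_z.png")
```

```text
(no output)
```

View pics/e_z.png

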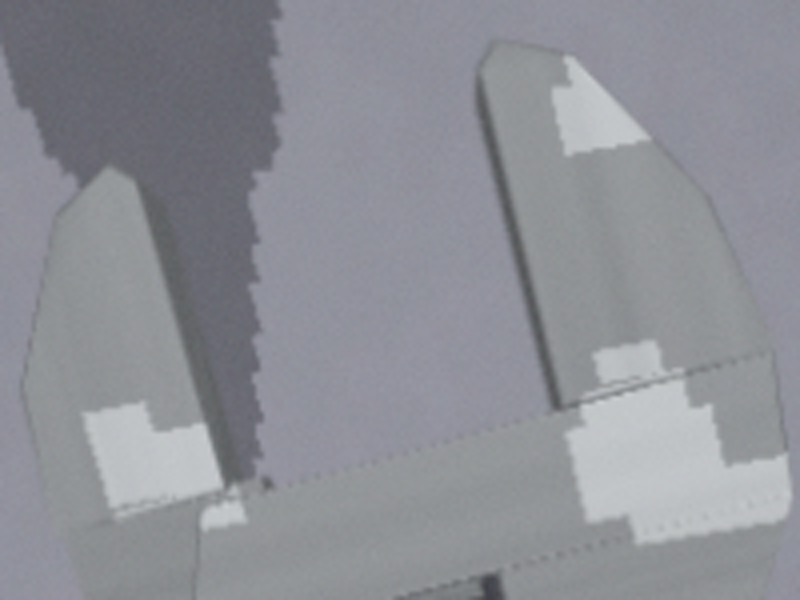

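```bash
cat > m3.py <<'E'
from h import *
import pickle
p,im,s=pickle.load(open("g3.pkl","rb"))
R0=Ro.from_euler('xyz',s["ee_rot"],degrees=True)
print("cam in tool",R0.inv().apply(-p["R"].T@p["t"]-s["ee_pos"]).round(2))
# camera pose in tool, nominal
A=np.array([[-0.001,-0.97,-0.242],[1,-0.001,0.001],[-0.001,-0.242,0.97]]); 
U,_,V=np.linalg.svd(A); A=U@V; C=np.array([67.1,0.0,-170.3])
pt=dict(p); pt["R"]=A.T; pt["t"]=-A.T@C
zt=lambda h: 5-h   # tool z of height h above underside
z4=lambda a:np.array(a)/4+[210-.4,25-.4]
F=onz(pt,z4([(482,78),(563,405)]),zt(17)); S=onz(pt,z4([(137,180),(224,488)]),zt(17)); W=onz(pt,[(320,196)],zt(19.5))
for n,X in (("F",F),("S",S),("W",W)): print(n,X.round(2).tolist())
ang=lambda A:np.degrees(np.arctan2(*(A[0]-A[1])[1::-1])); print(ang(F),ang(S))
# tool frame y is right -> wrench left = -y; jaw dir in tool = (cos15,-sin15)
a=np.radians(-15);j=np.r_[np.cos(a),np.sin(a)]; l=np.r_[j[1],-j[0]]  # left
print("l",l,"opening",(S[:,:2].mean(0)-F[:,:2].mean(0))@l)
T=onz(pt,z4([(224,500),(563,408)]),zt(15))[:,:2]@j
off=(F[:,:2]@l).mean()+13.5
for al in (T.mean()+18,W[0][:2]@j+41,F[0][:2]@j-15+1): print("mouth",al*j+off*l, "worm off l",W[0][:2]@l-off)
E
python3 m3.py
```

```text
cam in tool [  68.8    -0.19 -170.27]
F [[101.42, 3.03, -12.0], [73.01, 10.55, -12.0]]
S [[92.91, -27.98, -12.0], [65.58, -20.86, -12.0]]
W [[47.4, -0.65, -14.5]]
-14.840294265358153 -14.598382651432196
l [-0.25881905 -0.96592583] opening 32.21215555777323
mouth [86.77452387 -7.06782208] worm off l 3.996366959282364
mouth [88.03733442 -7.40619115] worm off l 3.996366959282364
mouth [84.39088251 -6.4291273 ] worm off l 3.996366959282364
```

Run:
```python
from h import *
yaw=41.2; a=np.radians(yaw); x=np.r_[np.cos(a),np.sin(a)]; y=np.r_[np.sin(a),-np.cos(a)]
t=np.array([645.0,114.7])-87.8*x+10.0*y; print(t)
plan([*t,120],yaw,10)
```

```text
[585.5248656   49.34291631]
t 5.92 tot d(tool) [ -22.5 -402.2    5.3] rot [ 5.000e-02 -2.000e-02 -5.644e+01]
0 [-0.0022, -0.0402, 0.0005] [0.01, -0.0, -5.64]
1 [0.0017, -0.0402, 0.0005] [0.01, -0.0, -5.64]
2 [0.0057, -0.0399, 0.0005] [0.01, -0.0, -5.64]
3 [0.0096, -0.0391, 0.0005] [0.01, -0.0, -5.64]
4 [0.0134, -0.038, 0.0005] [0.01, -0.0, -5.64]
5 [0.017, -0.0365, 0.0005] [0.01, -0.0, -5.64]
6 [0.0205, -0.0346, 0.0005] [0.01, -0.0, -5.64]
7 [0.0239, -0.0325, 0.0005] [0.01, -0.0, -5.64]
8 [0.0269, -0.03, 0.0005] [0.01, -0.0, -5.64]
9 [0.0297, -0.0272, 0.0006] [0.01, -0.0, -5.64]
```

```bash
python3 -m creep '{"offset":[[-0.0022,-0.0402,0],[0.0017,-0.0402,0],[0.0057,-0.0399,0],[0.0096,-0.0391,0],[0.0134,-0.038,0]],"rotation":[[0,0,-5.64],[0,0,-5.64],[0,0,-5.64],[0,0,-5.64],[0,0,-5.64]]}'
python3 -m creep '{"offset":[[0.017,-0.0365,0],[0.0205,-0.0346,0],[0.0239,-0.0325,0],[0.0269,-0.03,0],[0.0297,-0.0272,0]],"rotation":[[0,0,-5.64],[0,0,-5.64],[0,0,-5.64],[0,0,-5.64],[0,0,-5.64]]}'
python3 -m creep '{"offset":[[0,0,0],[0,0,0],[0,0,0]],"rotation":[[0,0,0],[0,0,0],[0,0,0]]}'
python3 - <<'E'
from h import *
st()
import pickle
p=camera_params("wrist"); s=env.state(); im=grab_frame("wrist"); pickle.dump((p,im,s),open("g4.pkl","wb")); crop(im,170,20,250,190,3.2,"f_z.png")
E
```

```text
time_s: 6.55
ee_pos: [542.3, -146.0, 122.7]
ee_rot: [-179.9, 0.3, 13.1]
force: [1.3, -0.6, -4.3]
gripper_width: 22.7
time_s: 7.18
ee_pos: [584.3, 50.4, 122.6]
ee_rot: [-179.8, 0.2, 41.4]
force: [-0.0, -0.9, -4.2]
gripper_width: 22.4
time_s: 7.55
ee_pos: [585.1, 48.4, 124.4]
ee_rot: [-179.9, 0.1, 41.1]
force: [-0.6, -0.6, -4.2]
gripper_width: 22.8
t7.55 pos [585.06  48.39 124.4 ] rot [-1.7994e+02  1.0000e-01  4.1080e+01] F [-0.6 -0.6 -4.2] T [-0.16  0.2  -0.03] w 22.8 q [ 3.6 23.4 95.5 -0.  61.2 52.5]
```

View pics/f_z.png

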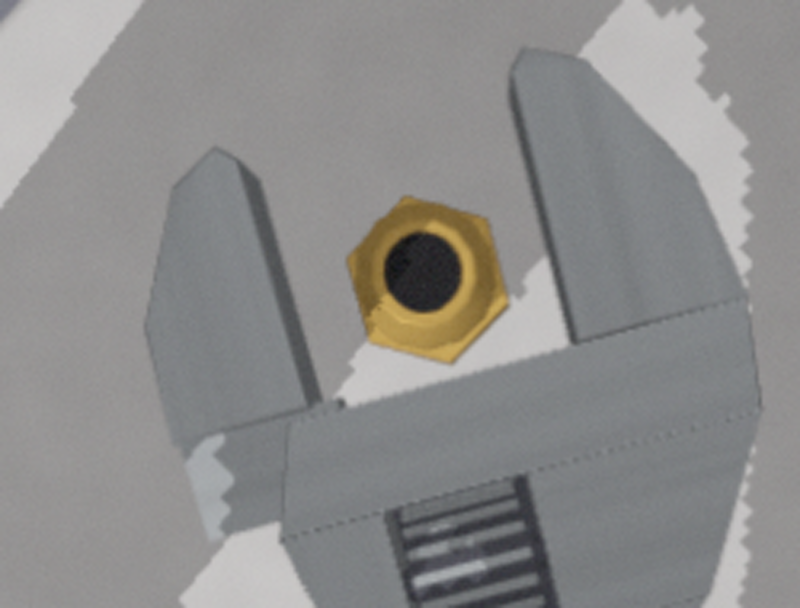

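```bash
cat > m4.py <<'E'
from m3 import pt,onz,proj,np,Ro
from scipy.optimize import least_squares
def hexfit(q,Z,guess):
    def f(v):
        a=np.radians(v[2]+60*np.arange(6)); return proj(pt,np.c_[v[0]+15.59*np.cos(a),v[1]+15.59*np.sin(a),np.full(6,Z)])
    best=None
    for k in range(6):
        for o in (1,-1):
            r=least_squares(lambda v:(f(v)[np.roll(np.arange(6)[::o],k)]-q).ravel(),guess)
            if best is None or r.cost<best.cost: best=r
    return best
E
python3 - <<'E'
from m4 import *
q=np.array([(406,195),(487,217),(508,303),(452,363),(370,342),(348,262)])/3.2+[170-.35,20-.35]
for Z in (81.5,83.5):
    b=hexfit(q,Z,[87.8,-10,0]); print(b.x,((b.x[2]+15+30)%60)-30,b.cost, onz(pt,np.array([(423,271)])/3.2+[169.65,19.65],Z-16.5))
E
```

```text
cam in tool [  68.8    -0.19 -170.27]
F [[101.42, 3.03, -12.0], [73.01, 10.55, -12.0]]
S [[92.91, -27.98, -12.0], [65.58, -20.86, -12.0]]
W [[47.4, -0.65, -14.5]]
-14.840294265358153 -14.598382651432196
l [-0.25881905 -0.96592583] opening 32.21215555777323
mouth [86.77452387 -7.06782208] worm off l 3.996366959282364
mouth [88.03733442 -7.40619115] worm off l 3.996366959282364
mouth [84.39088251 -6.4291273 ] worm off l 3.996366959282364
[ 86.94842694 -10.50554932 -15.60220311] -0.6022031050014789 2.3649604058654856 [[ 87.2497758  -10.72798038  65.        ]]
[ 87.10922945 -10.58878431 -75.60220163] -0.6022016308858014 1.583176915985082 [[ 87.42104462 -10.81916594  67.        ]]
```

```bash
python3 -m creep '{"offset":[[-0.0006,-0.0007,0.01],[0,0,0.025],[0,0,0.02],[0,0,0],[0,0,0]],"rotation":[[0,0,-0.4],[0,0,0],[0,0,0],[0,0,0],[0,0,0]]}'
python3 - <<'E'
from h import *
st()
import pickle
p=camera_params("wrist"); s=env.state(); im=grab_frame("wrist"); pickle.dump((p,im,s),open("g5.pkl","wb")); crop(im,170,20,250,190,3.2,"f_z2.png")
crop(grab_frame("side"),200,200,200,150,4,"f_s2.png")
E
```

```text
time_s: 8.22
ee_pos: [585.4, 49.4, 70.8]
ee_rot: [180.0, -0.1, 41.5]
force: [0.1, 0.8, -4.4]
gripper_width: 22.3
t8.22 pos [585.41  49.36  70.85] rot [ 1.7996e+02 -6.0000e-02  4.1530e+01] F [ 0.1  0.8 -4.4] T [-0.07  0.09 -0.01] w 22.3 q [ 3.7 26.4 99.3  0.  54.2 52.2]
```

View pics/f_z2.png

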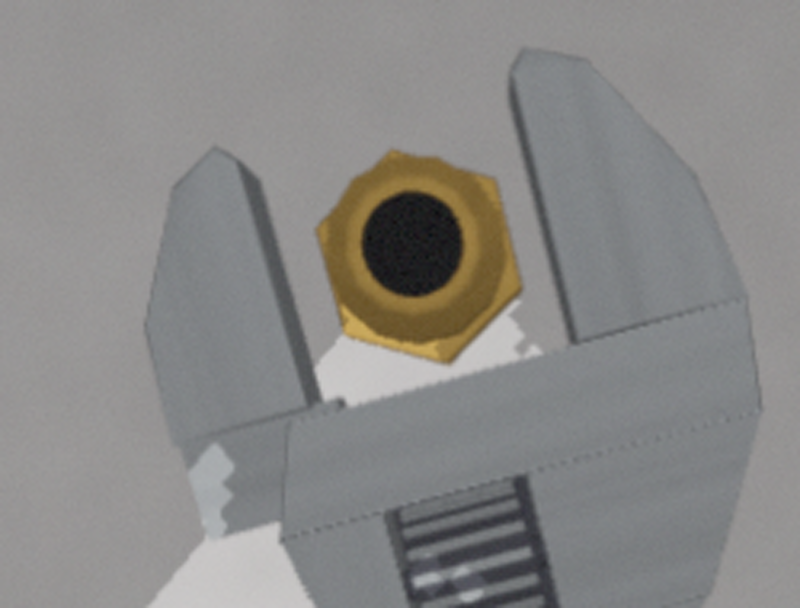

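Run:
```python
from m4 import *
q=np.array([(393,150),(496,180),(521,290),(447,363),(345,333),(318,228)])/3.2+[170-.35,20-.35]
for Z in (29,30):
    b=hexfit(q,Z,[87.8,-10,0]); print(b.x,((b.x[2]+15+30)%60)-30,b.cost, onz(pt,np.array([(413,244)])/3.2+[169.65,19.65],Z-16.5))
```

```text
cam in tool [  68.8    -0.19 -170.27]
F [[101.42, 3.03, -12.0], [73.01, 10.55, -12.0]]
S [[92.91, -27.98, -12.0], [65.58, -20.86, -12.0]]
W [[47.4, -0.65, -14.5]]
-14.840294265358153 -14.598382651432196
l [-0.25881905 -0.96592583] opening 32.21215555777323
mouth [86.77452387 -7.06782208] worm off l 3.996366959282364
mouth [88.03733442 -7.40619115] worm off l 3.996366959282364
mouth [84.39088251 -6.4291273 ] worm off l 3.996366959282364
[ 85.96569284  -9.50716089 106.18267814] 1.1826781408095144 2.996141053631553 [[86.17852721 -9.61035042 12.5       ]]
[ 86.06279949  -9.55466416 -73.81731361] 1.1826863852535467 2.106040024531881 [[86.28289553 -9.66292345 13.5       ]]
```

```bash
python3 -m creep '{"offset":[[-0.0012,0,0.015],[0,0,0.013],[0,0,0],[0,0,0]],"rotation":[[0,0,0],[0,0,0],[0,0,0],[0,0,0]]}'
python3 - <<'E'
from h import *
st()
import pickle
p=camera_params("wrist"); s=env.state(); im=grab_frame("wrist"); pickle.dump((p,im,s),open("g6.pkl","wb")); crop(im,170,20,250,190,3.2,"f_z3.png")
E
```

```text
time_s: 8.82
ee_pos: [584.2, 48.8, 42.2]
ee_rot: [-180.0, -0.0, 41.6]
force: [0.1, 0.5, -5.4]
gripper_width: 22.3
t8.82 pos [584.16  48.8   42.19] rot [-180.     -0.     41.56] F [ 0.1  0.5 -5.4] T [-0.16  0.18 -0.01] w 22.3 q [  3.6  28.2 101.2   0.   50.6  52.1]
```

View pics/f_z3.png

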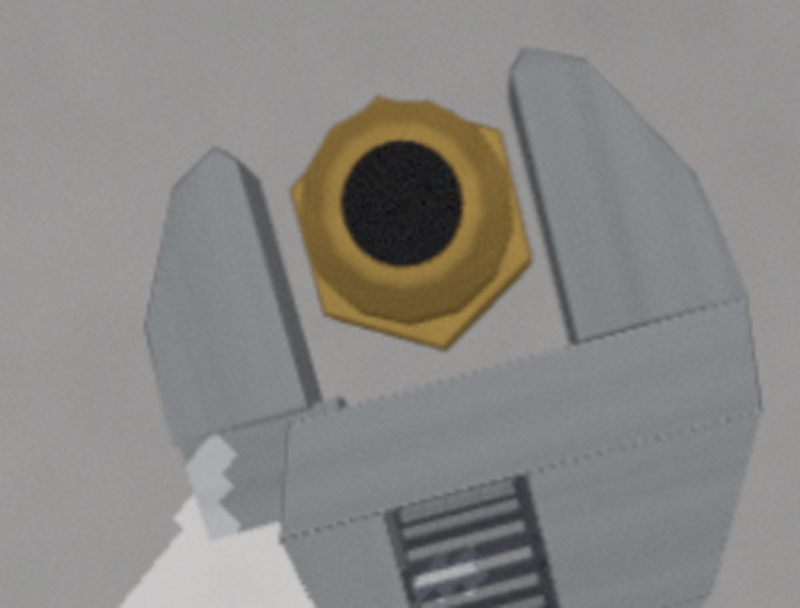

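Run:
```python
from m4 import *
q=np.array([(378,97),(500,130),(530,265),(445,348),(325,313),(291,188)])/3.2+[170-.35,20-.35]
for Z in (1,1.5):
    b=hexfit(q,Z,[87.8,-10,0]); print(b.x,((b.x[2]+15+30)%60)-30,b.cost, onz(pt,np.array([(402,203)])/3.2+[169.65,19.65],Z-16.5))
```

```text
cam in tool [  68.8    -0.19 -170.27]
F [[101.42, 3.03, -12.0], [73.01, 10.55, -12.0]]
S [[92.91, -27.98, -12.0], [65.58, -20.86, -12.0]]
W [[47.4, -0.65, -14.5]]
-14.840294265358153 -14.598382651432196
l [-0.25881905 -0.96592583] opening 32.21215555777323
mouth [86.77452387 -7.06782208] worm off l 3.996366959282364
mouth [88.03733442 -7.40619115] worm off l 3.996366959282364
mouth [84.39088251 -6.4291273 ] worm off l 3.996366959282364
[ 87.30132185  -9.17647688 -74.02453373] 0.9754662723567833 4.232678574280441 [[ 87.62593604  -9.30353853 -15.5       ]]
[ 87.36185798  -9.20310472 165.97547954] 0.9754795397859937 3.747246944418144 [[ 87.69223428  -9.33358872 -15.        ]]
```

```bash
python3 -m creep '{"offset":[[0,-0.0005,0.005],[0,0,0.004],[0,0,0.0015],[0,0,0]],"rotation":[[0,0,0.8],[0,0,0],[0,0,0],[0,0,0]]}'
python3 -m creep '{"offset":[[0,0,0.001],[0,0,0]],"rotation":[[0,0,0],[0,0,0]]}'
python3 -m creep '{"offset":[[0,0,0.0005],[0,0,0]],"rotation":[[0,0,0],[0,0,0]]}'
```

```text
time_s: 9.38
ee_pos: [583.6, 49.1, 31.7]
ee_rot: [-180.0, 0.0, 40.8]
force: [0.0, -0.5, -4.2]
gripper_width: 22.6
time_s: 9.62
ee_pos: [583.7, 49.1, 30.9]
ee_rot: [-180.0, -0.0, 40.8]
force: [0.3, -0.7, -3.5]
gripper_width: 22.1
time_s: 9.88
ee_pos: [583.7, 49.2, 30.4]
ee_rot: [-180.0, -0.0, 40.8]
force: [0.6, 0.8, -3.8]
gripper_width: 22.6
```

```bash
python3 -m creep '{"offset":[[0,0,0.0007],[0,0,0]],"rotation":[[0,0,0],[0,0,0]]}'
python3 -m creep '{"offset":[[0,0,0.0007],[0,0,0]],"rotation":[[0,0,0],[0,0,0]]}'
python3 -c "
from h import *
st()
import pickle
p=camera_params('wrist'); s=env.state(); im=grab_frame('wrist'); crop(im,170,20,250,190,3.2,'f_z4.png')"
```

```text
time_s: 10.12
ee_pos: [583.7, 49.2, 30.2]
ee_rot: [180.0, -0.0, 40.8]
force: [-2.4, 0.4, 0.6]
gripper_width: 22.7
time_s: 10.38
ee_pos: [583.7, 49.2, 30.2]
ee_rot: [180.0, -0.0, 40.8]
force: [-2.9, -1.4, 6.7]
gripper_width: 22.7
t10.38 pos [583.74  49.17  30.25] rot [ 1.7998e+02 -3.0000e-02  4.0760e+01] F [-2.9 -1.4  6.7] T [-0.19  0.83  0.02] w 22.7 q [  3.7  29.  101.9   0.   49.1  52.9]
```

View pics/f_z4.png

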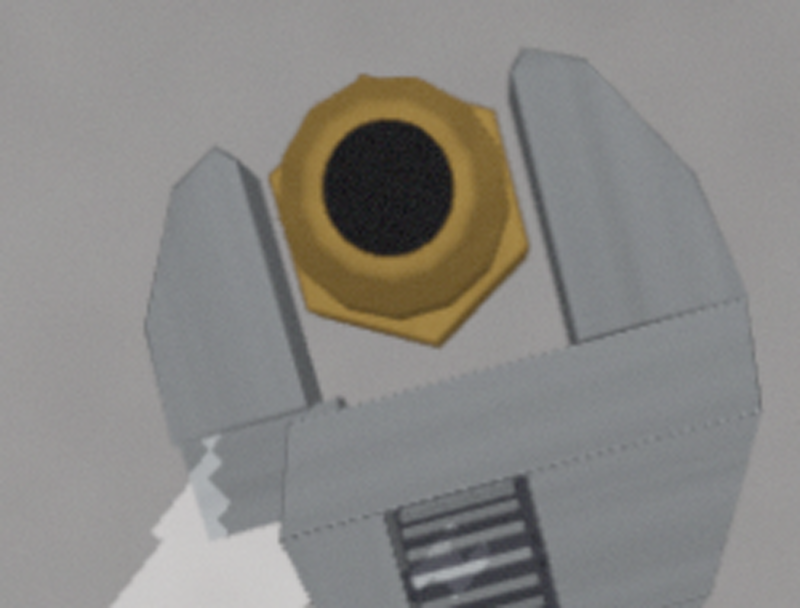

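```bash
python3 -m creep '{"offset":[[0,0,-0.0007],[0.0019,-0.0005,0],[0,0,0]],"rotation":[[0,0,0],[0,0,0],[0,0,0]]}'
python3 -m creep '{"offset":[[0,0,0],[0,0,0],[0,0,0],[0,0,0],[0,0,0]],"rotation":[[0,0,0],[0,0,0],[0,0,0],[0,0,0],[0,0,0]]}' 0
python3 -c "
from h import *
st()
im=grab_frame('wrist'); crop(im,0,0,640,480,1,'g_w.png');crop(im,170,20,250,190,3.2,'g_z.png')"
```

```text
time_s: 10.8
ee_pos: [584.4, 49.9, 30.2]
ee_rot: [180.0, 0.1, 40.8]
force: [-4.3, -2.8, 5.7]
gripper_width: 22.9
time_s: 11.42
ee_pos: [584.8, 50.8, 29.6]
ee_rot: [-180.0, -0.0, 40.8]
force: [-0.2, -0.4, 1.2]
gripper_width: 69.6
t11.43 pos [584.83  50.83  29.57] rot [-1.800e+02 -1.000e-02  4.076e+01] F [-0.2 -0.4  1.2] T [-0.15  0.11 -0.04] w 69.6 q [  3.8  29.1 101.7   0.   49.1  53.1]
```

View pics/g_z.png

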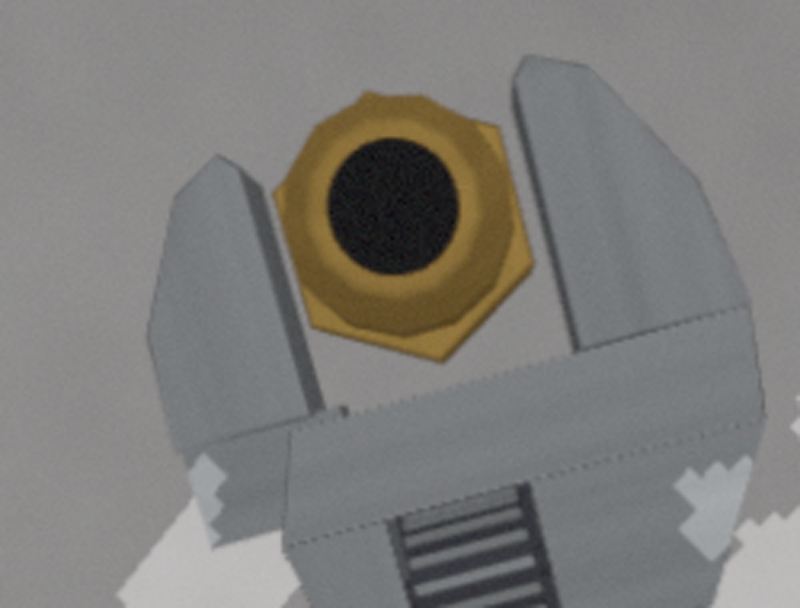

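View pics/g_w.png

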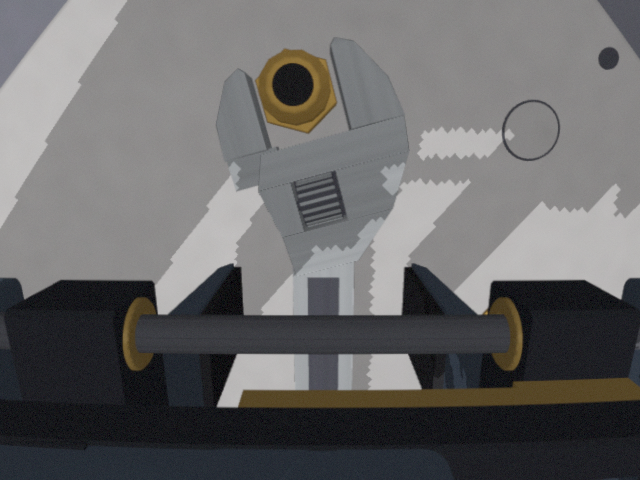

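```bash
python3 -m creep '{"offset":[[0,0,-0.03],[0,0,0],[0,0,0]],"rotation":[[0,0,0],[0,0,0],[0,0,0]]}' 1 20
python3 - <<'E'
from m4 import *
zz=29.4-25
print(onz(pt,[(318.5,199)],zz-19.5), onz(pt,np.array([(516,110),(577,350)])/3.2+[169.65,19.65],zz-17))
E
```

```text
time_s: 11.85
ee_pos: [584.4, 50.7, 59.2]
ee_rot: [-180.0, 0.0, 40.8]
force: [0.0, 0.1, -0.8]
gripper_width: 49.3
cam in tool [  68.8    -0.19 -170.27]
F [[101.42, 3.03, -12.0], [73.01, 10.55, -12.0]]
S [[92.91, -27.98, -12.0], [65.58, -20.86, -12.0]]
W [[47.4, -0.65, -14.5]]
-14.840294265358153 -14.598382651432196
l [-0.25881905 -0.96592583] opening 32.21215555777323
mouth [86.77452387 -7.06782208] worm off l 3.996366959282364
mouth [88.03733442 -7.40619115] worm off l 3.996366959282364
mouth [84.39088251 -6.4291273 ] worm off l 3.996366959282364
[[ 46.35068193  -1.21586461 -15.1       ]] [[ 97.93151273   3.30762951 -12.6       ]
 [ 71.85339153  10.38600545 -12.6       ]]
```

```bash
python3 -m creep '{"offset":[[0.0348,0.0019,0],[0,0,0],[0,0,0],[0,0,0],[0,0,0]],"rotation":[[0,0,0],[0,0,-7.5],[0,0,-7.5],[0,0,0],[0,0,0]]}'
python3 -m creep '{"offset":[[0,0,0.01],[0,0,0.002],[0,0,0]],"rotation":[[0,0,0],[0,0,0],[0,0,0]]}'
python3 -c "
from h import *
st()
im=grab_frame('side'); crop(im,230,220,120,90,6,'h_s.png'); crop(grab_frame('wrist'),0,0,640,480,1,'h_w.png')"
```

```text
time_s: 12.48
ee_pos: [612.0, 72.0, 59.0]
ee_rot: [-179.9, 0.0, 55.6]
force: [-1.1, -0.0, 0.0]
gripper_width: 0.6
time_s: 12.85
ee_pos: [612.1, 72.0, 47.2]
ee_rot: [-180.0, 0.0, 55.7]
force: [0.6, 0.3, 0.8]
gripper_width: 0.5
t12.85 pos [612.11  71.99  47.19] rot [-1.7996e+02  3.0000e-02  5.5740e+01] F [0.6 0.3 0.8] T [-0.11  0.11 -0.01] w 0.5 q [ 5.6 30.1 96.5  0.  53.4 39.9]
```

View pics/h_w.png

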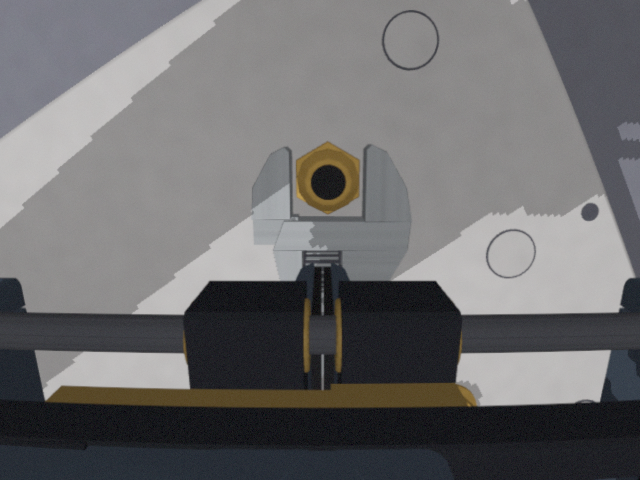

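View pics/h_s.png

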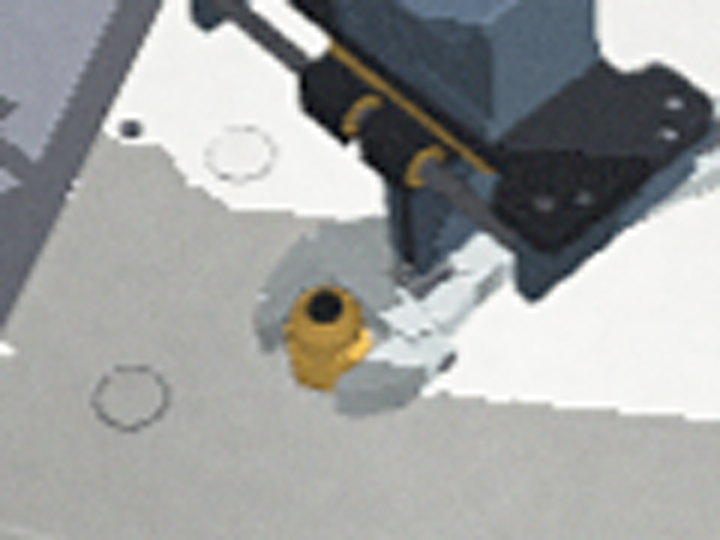

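```bash
python3 -m creep '{"offset":[[0,0,0.002],[0,0,0.0007],[0,0,0]],"rotation":[[0,0,0],[0,0,0],[0,0,0]]}'
python3 -m creep '{"offset":[[0,0,0.0007],[0,0,0]],"rotation":[[0,0,0],[0,0,0]]}'
```

```text
time_s: 13.32
ee_pos: [612.3, 72.1, 44.9]
ee_rot: [-180.0, -0.0, 55.8]
force: [0.6, -0.3, 0.4]
gripper_width: 0.2
time_s: 13.58
ee_pos: [612.5, 72.1, 44.6]
ee_rot: [180.0, -0.0, 55.8]
force: [-1.7, -0.7, 3.0]
gripper_width: 0.5
```

```bash
python3 -m creep '{"offset":[[0,0,0.0008],[0,0,0]],"rotation":[[0,0,0],[0,0,0]]}'
python3 -m creep '{"offset":[[0.006,0,0],[0.006,0,0]],"rotation":[[0,0,0],[0,0,0]]}'
```

```text
time_s: 13.82
ee_pos: [612.6, 72.1, 44.5]
ee_rot: [180.0, -0.0, 55.8]
force: [-1.5, -0.7, 7.4]
gripper_width: 0.3
time_s: 14.08
ee_pos: [618.5, 81.0, 44.4]
ee_rot: [180.0, 0.1, 55.8]
force: [-4.3, -3.2, 8.3]
gripper_width: 0.7
```

```bash
python3 -m creep '{"offset":[[0.006,0,0.0003],[0.005,0,0]],"rotation":[[0,0,0],[0,0,0]]}'
python3 -c "
from h import *
st()
crop(grab_frame('wrist'),220,100,200,150,4,'i_w.png')"
```

```text
time_s: 14.32
ee_pos: [624.8, 90.2, 44.4]
ee_rot: [180.0, 0.1, 55.8]
force: [-3.3, -3.9, 10.0]
gripper_width: 0.9
t14.32 pos [624.81  90.15  44.42] rot [1.7999e+02 1.1000e-01 5.5790e+01] F [-3.3 -3.9 10. ] T [-0.76  0.9   0.01] w 0.9 q [ 7.2 31.4 94.5 -0.1 54.1 41.5]
```

View pics/i_w.png

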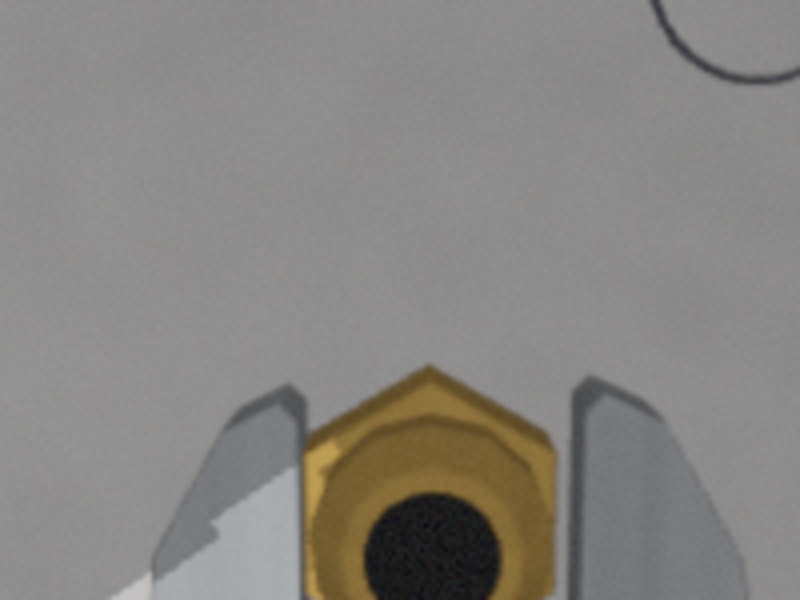

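```bash
python3 -m creep '{"offset":[[0,0,-0.004],[-0.024,0,0],[0,0,0],[0,0,0.004],[0,0,0]],"rotation":[[0,0,0],[0,0,0],[0,0,0],[0,0,0],[0,0,0]]}'
python3 -m creep '{"offset":[[0.006,0,0],[0.006,0,0],[0.006,0,0],[0.006,0,0]],"rotation":[[0,0,0],[0,0,0],[0,0,0],[0,0,0]]}'
python3 -c "
from h import *
st()
crop(grab_frame('wrist'),220,100,200,150,4,'i_w2.png')"
```

```text
time_s: 15.0
ee_pos: [612.7, 71.6, 44.4]
ee_rot: [179.9, -0.1, 55.8]
force: [-2.5, -1.2, 8.7]
gripper_width: 0.6
time_s: 15.5
ee_pos: [624.1, 90.9, 44.4]
ee_rot: [-179.9, 0.2, 55.8]
force: [-5.6, -3.0, 11.7]
gripper_width: 0.7
t15.50 pos [624.14  90.92  44.35] rot [-1.7989e+02  1.7000e-01  5.5800e+01] F [-5.6 -3.  11.7] T [-0.67  1.51  0.05] w 0.7 q [ 7.3 31.5 94.5 -0.1 54.3 41.5]
```

View pics/i_w2.png

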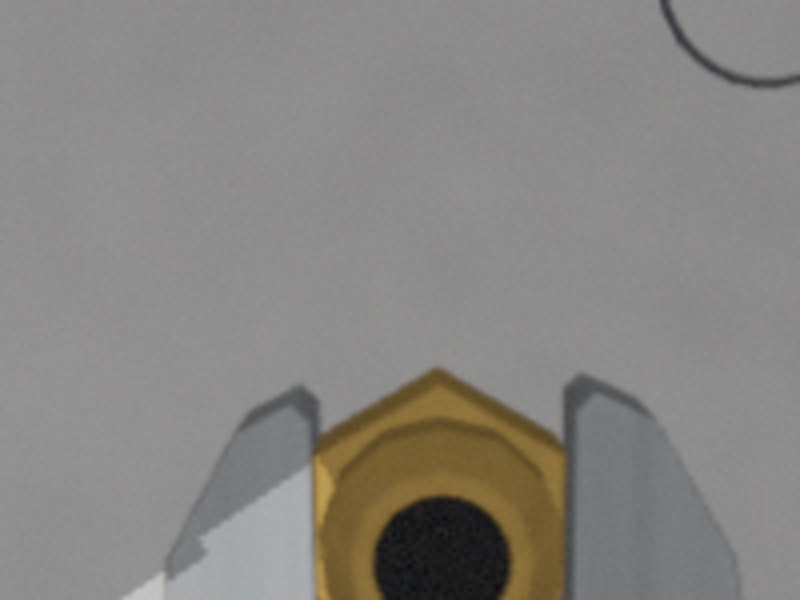

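```bash
python3 -m creep '{"offset":[[0,0,-0.004],[-0.024,0,0],[0,0,0],[0,0,0.004],[0,0,0]],"rotation":[[0,0,0],[0,0,0],[0,0,0],[0,0,0],[0,0,0]]}'
python3 -m creep '{"offset":[[0.006,0,0.0001],[0.006,0,0]],"rotation":[[0,0,0],[0,0,0]]}'
python3 -m creep '{"offset":[[0.006,0,0],[0.006,0,0],[0,0,0]],"rotation":[[0,0,0],[0,0,0],[0,0,0]]}'
python3 -c "
from h import *
st()
crop(grab_frame('wrist'),220,100,200,150,4,'i_w3.png')"
```

```text
time_s: 16.18
ee_pos: [613.1, 71.8, 44.4]
ee_rot: [179.9, -0.1, 55.8]
force: [-1.7, -1.9, 8.8]
gripper_width: 0.5
time_s: 16.42
ee_pos: [618.4, 80.7, 44.4]
ee_rot: [180.0, 0.1, 55.8]
force: [-4.5, -5.7, 12.0]
gripper_width: 0.5
time_s: 16.8
ee_pos: [625.4, 90.4, 44.4]
ee_rot: [179.9, 0.1, 55.9]
force: [-4.7, -5.6, 10.9]
gripper_width: 0.8
t16.80 pos [625.42  90.37  44.36] rot [1.7994e+02 1.4000e-01 5.5850e+01] F [-4.7 -5.6 10.9] T [-1.18  0.98 -0.03] w 0.8 q [ 7.3 31.5 94.4 -0.2 54.1 41.5]
```

View pics/i_w3.png

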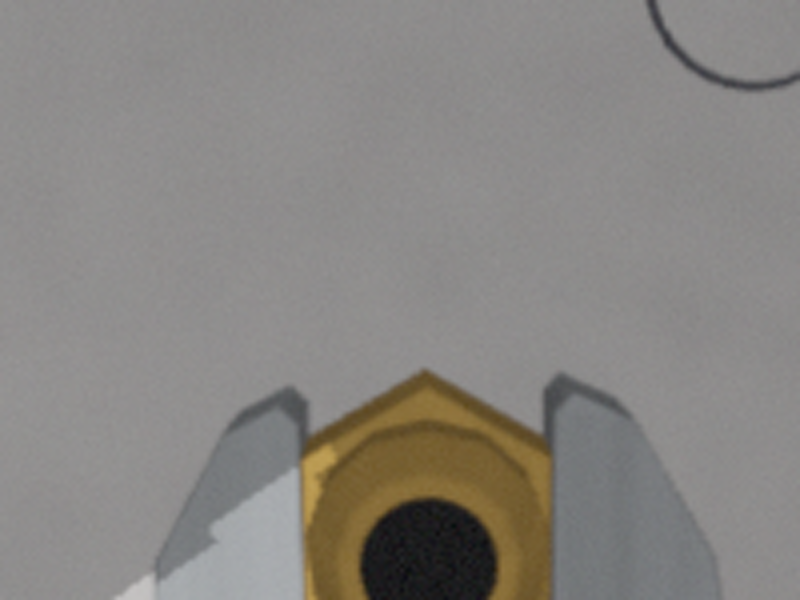

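```bash
python3 -m creep '{"offset":[[0,0,-0.004],[-0.02,0,0],[0,0,0],[0,0,0.0041],[0,0,0]],"rotation":[[0,0,0],[0,0,0],[0,0,0],[0,0,0],[0,0,0]]}'
python3 -m creep '{"offset":[[0.006,0,0.0001],[0.006,0,0]],"rotation":[[0,0,0],[0,0,0]]}'
python3 -m creep '{"offset":[[0.006,0,0],[0,0,0],[0,0,-0.01],[-0.03,0,-0.03],[-0.04,0,-0.01]],"rotation":[[0,0,0],[0,0,0],[0,0,0],[0,0,0],[0,0,0]]}'
python3 -m creep '{"offset":[[0,0,0],[0,0,0]],"rotation":[[0,0,0],[0,0,0]]}' 0
python3 -c "
from h import *
import pickle
st()
p=camera_params('wrist'); s=env.state(); im=grab_frame('wrist'); pickle.dump((p,im,s),open('g7.pkl','wb'))
crop(im,0,0,640,480,1,'j_w.png'); crop(im,240,30,170,130,4.5,'j_z.png')"
```

```text
time_s: 17.48
ee_pos: [614.4, 74.5, 44.4]
ee_rot: [180.0, -0.0, 55.8]
force: [-3.0, -0.8, 8.7]
gripper_width: 0.3
time_s: 17.73
ee_pos: [619.7, 82.4, 44.3]
ee_rot: [180.0, 0.3, 55.8]
force: [-5.0, -7.5, 13.3]
gripper_width: 0.0
time_s: 18.35
ee_pos: [586.3, 31.9, 94.5]
ee_rot: [179.8, -0.2, 55.8]
force: [0.6, -1.2, -0.5]
gripper_width: 0.7
time_s: 18.6
ee_pos: [585.4, 32.0, 92.8]
ee_rot: [180.0, -0.1, 55.7]
force: [0.3, 0.4, -1.0]
gripper_width: 17.6
t18.60 pos [585.41  32.05  92.8 ] rot [ 1.7998e+02 -7.0000e-02  5.5740e+01] F [ 0.3  0.4 -1. ] T [-0.12  0.1  -0.04] w 17.6 q [ 2.  25.  98.   0.1 56.9 36.2]
```

View pics/j_w.png

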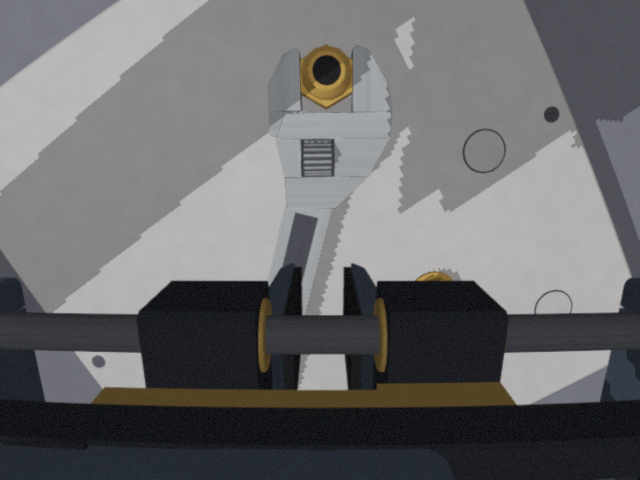

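View pics/j_z.png

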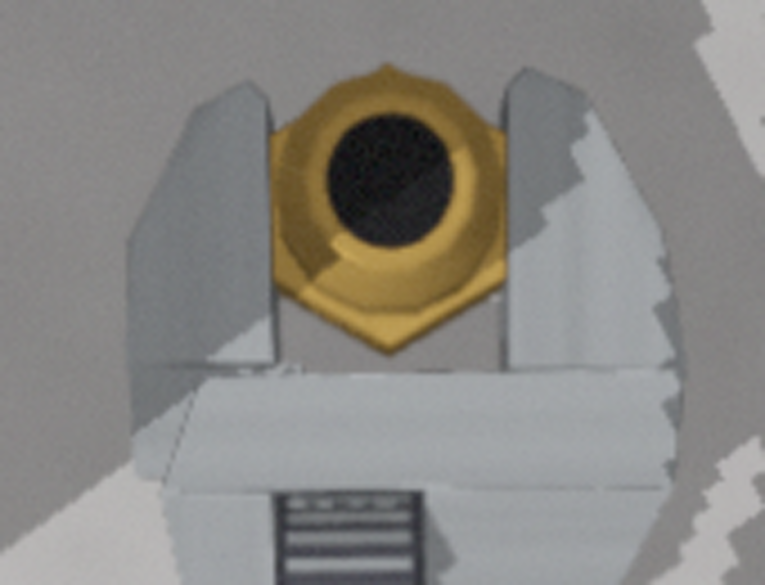

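Run:
```python
from h import *
plan([517,-6.8,92.8],41,3)
```

```text
t 18.65 tot d(tool) [-70.8 -34.6  -0.3] rot [-1.000e-02 -4.000e-02  1.477e+01]
0 [-0.0236, -0.0115, -0.0001] [-0.0, -0.01, 4.92]
1 [-0.0245, -0.0095, -0.0001] [-0.0, -0.01, 4.92]
2 [-0.0252, -0.0073, -0.0001] [-0.0, -0.01, 4.92]
```

```bash
python3 -m creep '{"offset":[[-0.0236,-0.0115,0],[-0.0245,-0.0095,0],[-0.0252,-0.0073,0],[0,0,0],[0,0,0]],"rotation":[[0,0,4.92],[0,0,4.92],[0,0,4.92],[0,0,0],[0,0,0]]}'
python3 -c "
from h import *
import pickle
st()
p=camera_params('wrist'); s=env.state(); im=grab_frame('wrist'); pickle.dump((p,im,s),open('g8.pkl','wb'))
crop(im,0,0,640,480,1,'k_w.png'); crop(im,260,40,130,240,2.5,'k_z.png')
t=grab_frame('top'); pickle.dump(t,open('t8.pkl','wb')); crop(t,190,150,200,180,4,'k_t.png')"
```

```text
time_s: 19.27
ee_pos: [517.7, -6.8, 92.8]
ee_rot: [180.0, -0.1, 41.1]
force: [-0.0, -0.3, 1.1]
gripper_width: 71.8
t19.27 pos [517.74  -6.82  92.76] rot [ 1.7997e+02 -7.0000e-02  4.1080e+01] F [-0.  -0.3  1.1] T [-0.16  0.13  0.02] w 71.8 q [ -2.   19.6 107.2   0.   53.2  46.9]
```

View pics/k_w.png

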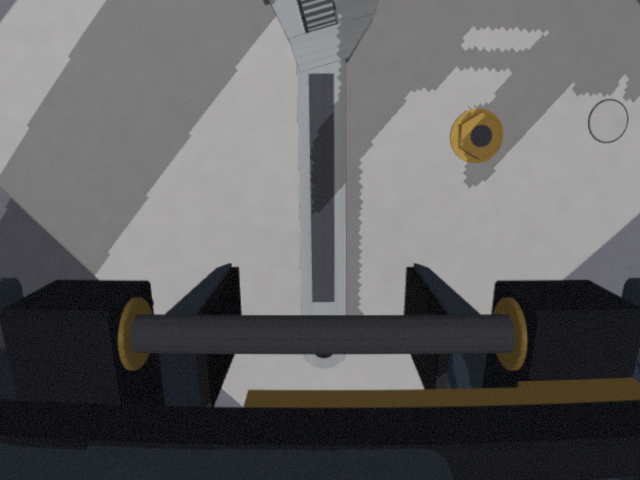

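View pics/k_z.png

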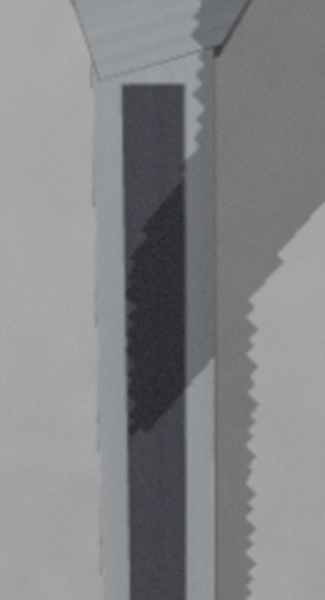

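View pics/k_t.png

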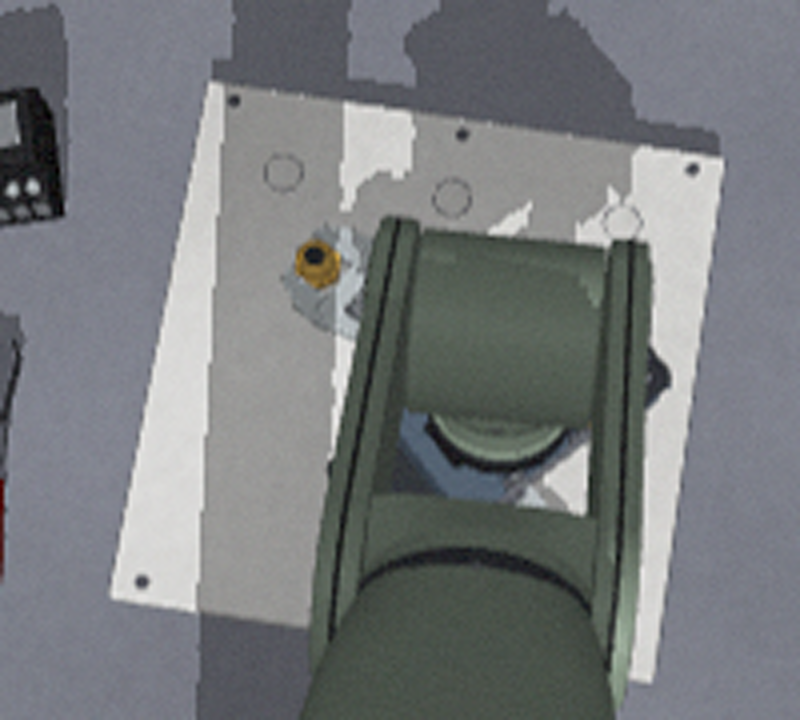

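```bash
python3 - <<'E' | tail -3
from m4 import *
for A in ([(322.4,74),(323.6,279.8)],[(321.2,74),(323,279.8)]):
    X=onz(pt,A,53.8); d=X[0]-X[1]; print(X.round(2).tolist(),"tool-angle",np.degrees(np.arctan2(d[1],d[0])))
E
```

```text
mouth [84.39088251 -6.4291273 ] worm off l 3.996366959282364
[[101.23, 0.4, 53.8], [-8.79, 1.0, 53.8]] tool-angle -0.3119061060324447
[[101.23, -0.21, 53.8], [-8.79, 0.66, 53.8]] tool-angle -0.45294351384880766
```

```bash
python3 -m creep '{"offset":[[0,0.0008,0.03],[0,0,0.028],[0,0,0.005],[0,0,0]],"rotation":[[0,0,-0.35],[0,0,0],[0,0,0],[0,0,0]]}'
python3 -c "
from h import *
st()"
python3 -m creep '{"offset":[[0,0,0],[0,0,0],[0,0,0],[0,0,0],[0,0,0]],"rotation":[[0,0,0],[0,0,0],[0,0,0],[0,0,0],[0,0,0]]}' 0.72 25
python3 -m creep '{"offset":[[0,0,0],[0,0,0]],"rotation":[[0,0,0],[0,0,0]]}' 1 25
python3 -m creep '{"offset":[[0,0,0],[0,0,0]],"rotation":[[0,0,0],[0,0,0]]}' 
python3 -c "
from h import *
st()
crop(grab_frame('side'),200,180,250,180,3,'l_s.png')"
```

```text
time_s: 19.88
ee_pos: [517.6, -7.9, 30.0]
ee_rot: [180.0, -0.0, 41.4]
force: [-0.0, -0.7, 0.7]
gripper_width: 91.4
t19.88 pos [517.62  -7.88  30.01] rot [ 1.7999e+02 -2.0000e-02  4.1370e+01] F [-0.  -0.7  0.7] T [-0.02  0.13  0.01] w 91.4 q [ -2.2  24.2 111.2   0.   44.6  46.5]
time_s: 20.5
ee_pos: [517.0, -8.1, 29.9]
ee_rot: [180.0, -0.0, 41.3]
force: [-0.2, 0.1, 0.1]
gripper_width: 43.6
time_s: 20.75
ee_pos: [516.9, -8.1, 29.8]
ee_rot: [-180.0, -0.0, 41.3]
force: [0.9, 0.1, 0.1]
gripper_width: 24.3
time_s: 21.0
ee_pos: [516.9, -8.1, 29.8]
ee_rot: [-180.0, 0.0, 41.4]
force: [-1.2, 0.4, 0.0]
gripper_width: 22.7
t21.00 pos [516.89  -8.12  29.81] rot [-1.800e+02  1.000e-02  4.137e+01] F [-1.2  0.4  0. ] T [-0.03  0.13  0.2 ] w 22.7 q [ -2.2  24.2 111.3  -0.   44.6  46.5]
```

View pics/l_s.png

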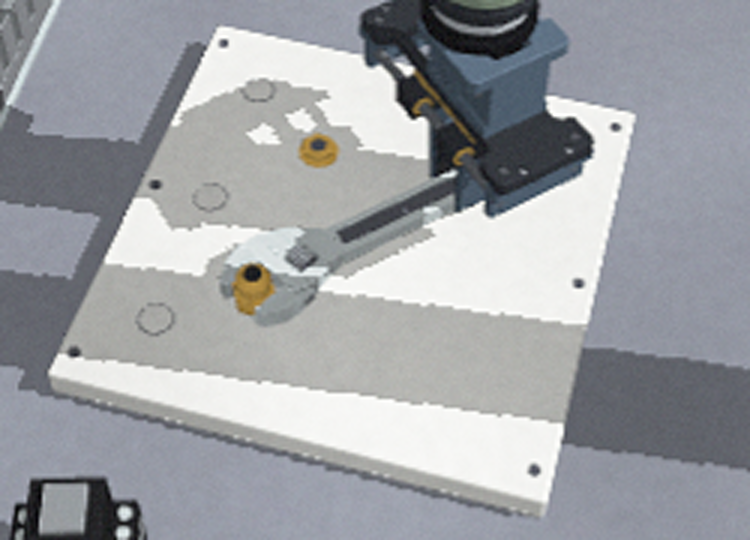

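```bash
python3 -m creep '{"offset":[[-0.00016,-0.00929,0],[-0.00016,-0.00929,0],[-0.00016,-0.00929,0],[0,0,0]],"rotation":[[0,0,3],[0,0,3],[0,0,3],[0,0,0]]}'
python3 -c "
from h import *
st()
crop(grab_frame('side'),200,180,250,180,3,'l_s2.png')"
```

```text
time_s: 21.55
ee_pos: [498.9, 13.8, 29.8]
ee_rot: [-180.0, 0.0, 32.4]
force: [-0.4, 1.4, 0.4]
gripper_width: 23.0
t21.55 pos [498.9   13.79  29.8 ] rot [-1.7996e+02  1.0000e-02  3.2370e+01] F [-0.4  1.4  0.4] T [ 0.11  0.23 -0.  ] w 23.0 q [  0.2  22.9 113.6   0.   43.5  57.8]
```

View pics/l_s2.png

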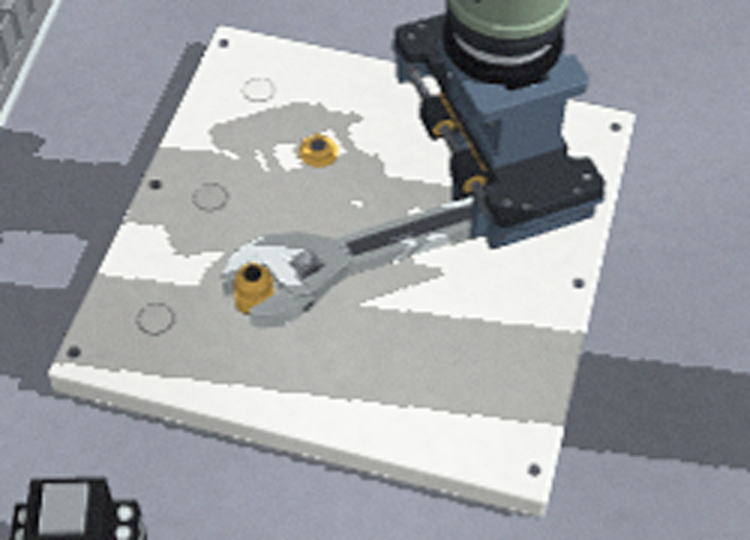

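```bash
python3 -m creep '{"offset":[[-0.00016,-0.00929,0],[-0.00016,-0.00929,0],[-0.00016,-0.00929,0],[-0.00016,-0.00929,0],[-0.00016,-0.00929,0]],"rotation":[[0,0,3],[0,0,3],[0,0,3],[0,0,3],[0,0,3]]}'
python3 -m creep '{"offset":[[-0.00016,-0.00929,0],[-0.00016,-0.00929,0],[-0.00016,-0.00929,0],[-0.00016,-0.00929,0],[-0.00016,-0.00929,0]],"rotation":[[0,0,3],[0,0,3],[0,0,3],[0,0,3],[0,0,3]]}'
python3 -m creep '{"offset":[[-0.00016,-0.00929,0],[-0.0001,-0.0062,0],[0,0,0],[0,0,0]],"rotation":[[0,0,3],[0,0,2],[0,0,0],[0,0,0]]}'
python3 -c "
from h import *
import pickle
st()
crop(grab_frame('side'),200,180,250,180,3,'l_s3.png')
t=grab_frame('top'); crop(t,190,150,200,180,4,'l_t3.png')"
```

```text
time_s: 22.22
ee_pos: [478.0, 54.1, 29.8]
ee_rot: [179.9, 0.0, 17.4]
force: [-0.0, -0.8, -1.3]
gripper_width: 22.8
time_s: 22.85
ee_pos: [468.0, 99.3, 29.8]
ee_rot: [179.9, 0.0, 2.3]
force: [0.1, -1.6, 0.1]
gripper_width: 22.5
time_s: 23.35
ee_pos: [467.4, 115.3, 29.8]
ee_rot: [-180.0, 0.0, -2.7]
force: [-1.2, 0.6, 0.6]
gripper_width: 23.0
t23.35 pos [467.35 115.26  29.78] rot [-1.7997e+02  4.0000e-02 -2.6600e+00] F [-1.2  0.6  0.6] T [ 0.13  0.46 -0.04] w 23.0 q [1.250e+01 2.170e+01 1.159e+02 1.000e-01 4.250e+01 1.051e+02]
```

View pics/l_s3.png

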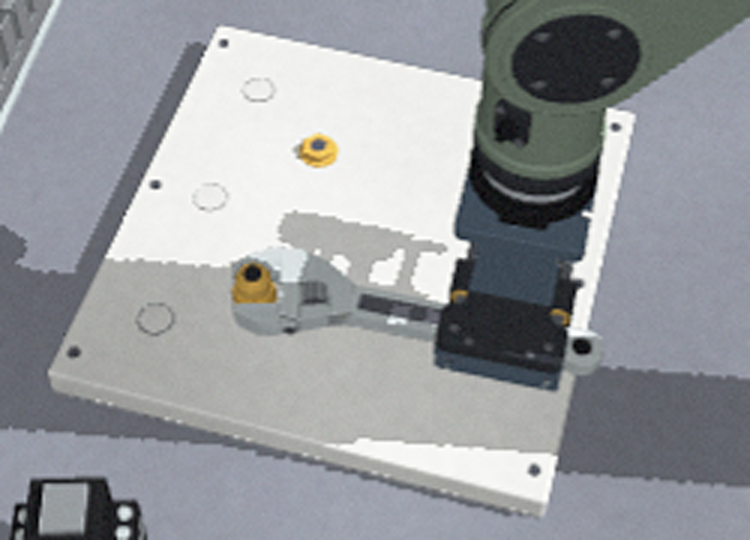

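```bash
python3 -m creep '{"offset":[[-0.00006,-0.0037,0],[0,0,0],[0,0,0]],"rotation":[[0,0,1.2],[0,0,0],[0,0,0]]}'
python3 -m creep '{"offset":[[0,0,0],[0,0,0],[0,0,0],[0,0,0],[0,0,0]],"rotation":[[0,0,0],[0,0,0],[0,0,0],[0,0,0],[0,0,0]]}' 0
python3 -c "
from h import *
st()"
python3 -m creep '{"offset":[[0,0,0],[0,0,-0.01],[0,0,-0.03],[0,0,-0.03],[0,0,0]],"rotation":[[0,0,0],[0,0,0],[0,0,0],[0,0,0],[0,0,0]]}'
python3 -c "
from h import *
st()"
```

```text
time_s: 23.82
ee_pos: [467.4, 118.8, 29.8]
ee_rot: [180.0, 0.0, -3.8]
force: [-1.7, -2.7, 0.2]
gripper_width: 22.9
time_s: 24.45
ee_pos: [467.7, 119.1, 29.8]
ee_rot: [-180.0, -0.0, -3.9]
force: [-1.2, 0.0, -1.1]
gripper_width: 69.9
t24.45 pos [467.73 119.08  29.84] rot [-1.7999e+02 -1.0000e-02 -3.8600e+00] F [-1.2  0.  -1.1] T [-0.04  0.21 -0.01] w 69.9 q [ 12.9  21.7 115.8   0.   42.5 106.8]
time_s: 25.08
ee_pos: [469.5, 119.5, 102.5]
ee_rot: [-179.9, -0.3, -3.9]
force: [-0.4, -0.0, 0.3]
gripper_width: 91.4
t25.07 pos [469.53 119.46 102.45] rot [-179.89   -0.34   -3.86] F [-0.4 -0.   0.3] T [-0.06  0.14  0.02] w 91.4 q [ 12.9  16.1 110.8   0.   52.7 106.8]
```

```bash
python3 -m creep '{"offset":[[0.03,0,-0.03],[0.04,0.0,-0.028],[0.03,0,0],[0,0,0],[0,0,0]],"rotation":[[0,0,0],[0,0,0],[0,0,0],[0,0,0],[0,0,0]]}'
python3 -c "
from h import *
import pickle
st()
p=camera_params('wrist'); s=env.state(); im=grab_frame('wrist'); pickle.dump((p,im,s),open('g9.pkl','wb'))
crop(im,0,0,640,480,1,'n_w.png'); crop(im,290,90,75,75,8,'n_z.png');crop(im,240,60,160,200,3,'n_y.png')"
```

```text
time_s: 25.7
ee_pos: [565.8, 112.1, 156.6]
ee_rot: [180.0, 0.2, -3.9]
force: [0.2, -0.9, -0.4]
gripper_width: 91.2
t25.70 pos [565.79 112.14 156.61] rot [179.96   0.2   -3.86] F [ 0.2 -0.9 -0.4] T [-0.04  0.16  0.03] w 91.2 q [ 10.1  20.9  94.3   0.   64.9 103.9]
```

View pics/n_w.png

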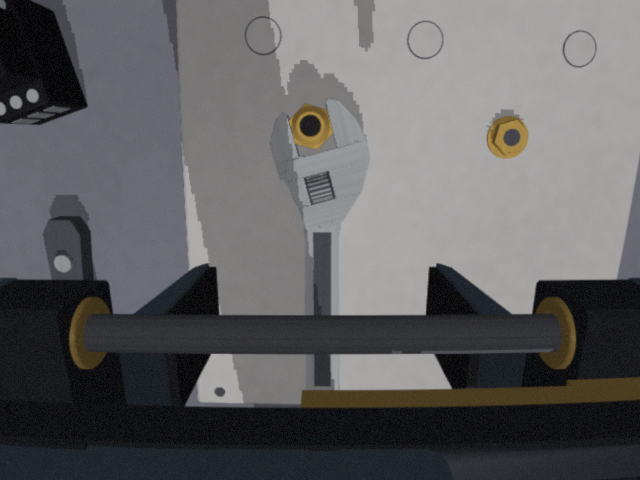

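View pics/n_z.png

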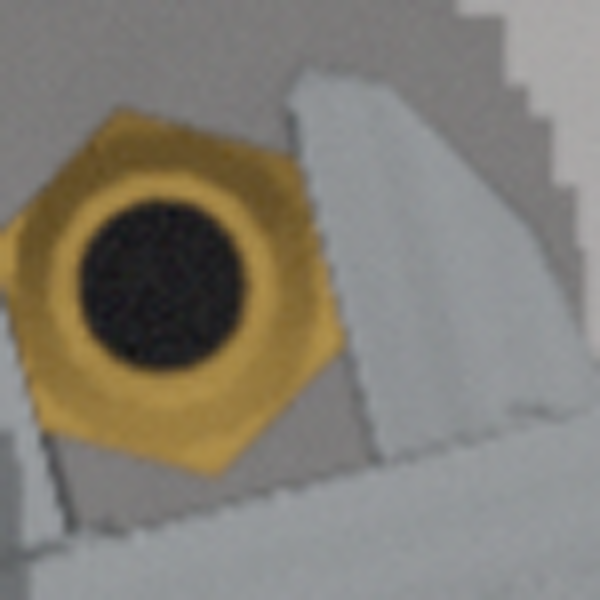

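View pics/n_y.png

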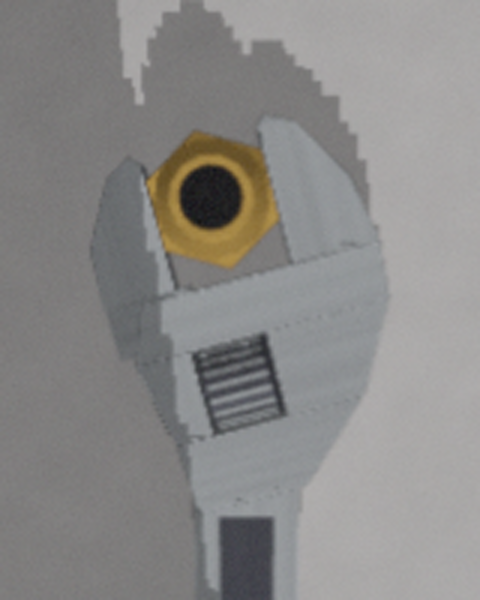

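```bash
python3 - <<'E' | tail -5
from m4 import *
import pickle
p,im,s=pickle.load(open("g9.pkl","rb"))
q=np.array([(122,105),(300,158),(345,345),(222,475),(40,427)])/8+[290-.44,90-.44]
q=np.vstack([q,[289-.3,120-.3]])
print(s["ee_rot"])
b=hexfit(q,115.8,[77,0,0]); print(b.x,"hexdir in tool",(b.x[2]+30+15)%60-30-15,b.cost,b.fun.round(1))
print("world flat dir", s["ee_rot"][2]-((b.x[2]+45)%60-45))
X=onz(pt,[(321.8,235),(322.3,380)],157-39.); d=X[0]-X[1]; print(np.degrees(np.arctan2(d[1],d[0])))
E
```

```text
mouth [84.39088251 -6.4291273 ] worm off l 3.996366959282364
[179.96498181   0.19755174  -3.85654191]
[ 77.58687144  -7.19550987 -74.65243608] hexdir in tool -14.652436080730766 0.7658430423211394 [-0.1 -0.   0.5 -0.2  0.7 -0.2 -0.5  0.3 -0.1  0.1 -0.6  0.1]
world flat dir 10.79589416670548
-0.13042174314047697
```

```bash
python3 -c "
from h import *
im=grab_frame('side'); crop(im,0,0,640,480,1,'o_s.png'); st(); print(env.job_done())"
```

```text
t25.80 pos [565.87 112.27 157.16] rot [ 1.7998e+02  1.3000e-01 -3.8400e+00] F [-0.2  0.2  0.2] T [-0.05  0.18 -0.06] w 91.2 q [ 10.1  20.9  94.3   0.   64.9 103.9]
the job is handed in; nothing more can be done
None
```

View pics/o_s.png

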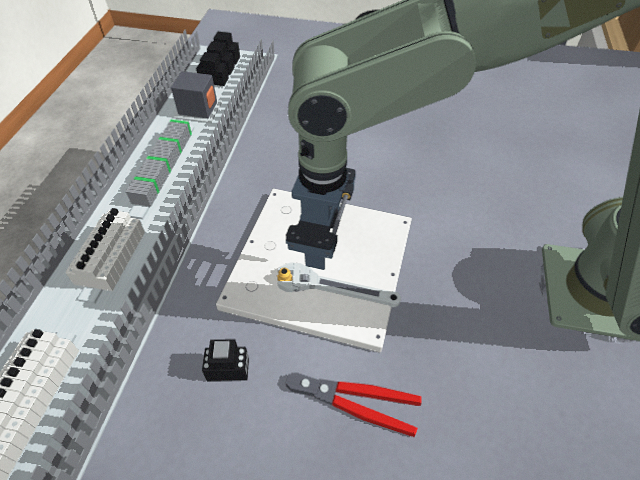

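The gland is tightened by an estimated 45° clockwise, and the wrench is left lying flat and snug on it. I handed the job in at 25.8 s of the allowed 72 s.

- **Fitting:** I laid the wrench round the hexagon and stroked the worm four times at 7 to 13 N. By the last strokes both jaws sat on the flats and the finger's sideways force had risen from about 5 N to 9 N, so I took it to be slipping.
- **Turning:** I gripped the far part of the handle, turned it about the gland's axis, released it and lifted clear.
- **Angle check:** The hexagon's flats went from about 56.0° to 10.8° (a 45.2° turn). The handle went from 41.4° to about −3.7° (45.1°). The individual angle fits scatter by about 0.5°.
- **Disagreement:** At the end the flats and the handle give jaw directions that differ by about 0.5°. That is within the same scatter.
- **Last pictures:** They show both jaws on the flats, the robot touching nothing (about 0 N), and the pliers and contactor apparently where they started. I compared those two only by eye.

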